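# Turn a class tray round for the next practical

### The arm

A 7-joint arm with a two-finger parallel gripper is mounted at the origin on the work surface; the furniture and walls round the work are solid. World frame = base frame: x ahead of the robot, y to its left, z up, the work surface at z = 0. Lengths are in m, angles in rad, forces in N, time in s.
With the tool pointing down it reaches from about 0.425 to 0.825 m from the base axis. Payload 3.6 kg.
Tool frame: the origin (TCP) lies between the finger pads; the fingertips stand 11 mm ahead of it and the grasp point (between the pads) lies 8 mm behind it; z points along the fingers, y is the direction in which the jaws open and shut (so a half turn about z gives the same grasp; the last joint's range is limited). The gripper opens to 93 mm and grips with 3 to 60 N. Pads are 15 mm wide; open, the fingers measure 128 mm over their backs; the gripper's body (75 mm by 188 mm) begins 65 mm behind the grasp point.
Start: joints at [-1.127, 0.615, -0.013, 1.423, 0.008, 1.103, -0.04], TCP at [0.295, 0.579, 0.23] pointing down, gripper open.
Joint ranges: [-3.12, 3.12], [-0.3, 2.06], [-1.34, 1.32], [0.26, 2.42], [-1.36, 4.5], [0.01, 1.98], [-2.84, 2.84]. Speed limits (rad/s): [2.79, 2.79, 3.14, 3.14, 3.14, 3.14, 3.14].

### API

Orientations are given as a rotation vector (axis times angle).
In Python, from cell import r gives the robot as it stands.
- The arm moves only by the tool apply_moves, never from a script. Its argument "moves" is a list of rows, each a list of 6 numbers: the shift along the world's x, y, z in m, then the turn, a rotation vector about the world's x, y, z in degrees. A call has 1 to 8 rows; each row is the pose to reach, as a shift and turn from the pose measured when the call began; what a row does not reach only later rows make up. A row lasts 1/12 s, in which the tool goes at most 41.7 mm and 7.16 degrees, less where a joint would pass 70% of its speed; a pose out of reach is approached as far as the arm can. A call with a gripper value outside its range is refused whole. "claw" is the opening, from 0 (shut) to 1 (fully open), set as the call begins (left out, the last holds). The fingers move at their own pace and stop on an object; the grip force is fixed at half the most. Time passes only in rows, so rows that repeat a pose let the fingers close. It gives the time, the measured TCP pose, the force and the opening at its end, in the units of the state.
- r.observe(): the state, without advancing time (a new reading comes with each control period).
- r.grab_frame(name): name is "scene" or "side" or "wrist"; returns a dict with "frame" (400x640x3 uint8, red, green, blue), "z_map" (400x640 float32, m along the optical axis (not along the pixel's ray), 0 where there is no reading), "fovy" (degrees; the focal length in pixels is half the picture's height over the tangent of half this angle, whatever the lens; pixels are square), "cx", "cy" (the principal point, pixels), "pose" (4x4, takes a point from camera to world coordinates). Camera axes: x right, y down, z forward; pixel columns grow to the right and rows downward; lengths in m; the calibration is good to about 2 mm. A picture is of the moment at which its call begins.
- r.job_done(): hands the job in, once; it reports no verdict.
The state is a dict: "t": time; "qpos": joint angles; "qvel": joint speeds; "effort": joint torques, N m; "position": TCP position; "eef_rot": TCP orientation; "force": force on the tool from outside, world axes, zero at the start; "wrist_torque": the same for the moment, N m; "finger_gap": finger opening in m.
Only numpy, scipy, OpenCV 4.12 (cv2) and the standard library are available. Lean on these libraries where they do the work, as an engineer would, in place of code of your own. Each camera call takes 0.05 s, during which the arm holds its last target.

### The job

Get the class tray ready for the next practical: open the clear lid of the trough, take the scraper, sweep all the marble chips left on the blue plate over its open left edge into the trough, keeping your fingers off the chips, and then stand the scraper back on its rubber mat and shut the lid. Fill the rack from the bench so that it holds one measuring cylinder, one conical flask, one brown and one white dropper bottle, each standing upright in its own bay; leave alone those the tray already has, and leave the spares standing upright on the bench.

Things in the scene. Friction and masses are not known exactly. Their poses are not given: they have to be found in the camera images.
- class_tray: (Sizes in mm throughout.) Class tray, fixed, grey, 236 (x) x 270 (y). Origin under its centre at bench height; x points away from the robot, y to the left along the tray, z up. In front: a blue sorting plate with a lidded trough at its left end. Behind it: a rack of four open bays, walls up to z 36, from left to right for measuring cylinder, conical flask, brown and white dropper bottle.
- plate_mid (a point): Centre of the blue plate's flat top, 30 above the bench, at x -41, y -35.5 of the tray, axes as the tray's. The plate reaches 71 each way in x, 95.5 in y. Lips 8 high along its front (-x) and right end (-y), the rack's wall, 6 high, at the back (+x); the left edge (+y) is open and drops straight into the trough: 71 wide, as long as the plate is deep, floor 26 below the plate's top, outer walls to 38.
- trough_lid (a joint): Clear flat lid (140 x 74 x 3) over the trough, hinged along the trough's outer (left) wall: 0 shut, grows as its right edge lifts, 1.57 upright, stop at 1.8. The stiff hinge (about 0.08 N m) holds it wherever it is left. It starts shut or slightly ajar.
- lid_hinge (a point): Middle of the lid's hinge line, fixed on the tray, 38 above the bench; the line runs along this point's x axis, axes as the tray's.
- lid_fin (a point): Grip point on the lid's orange upright fin, 30 (x) x 8 (y) x 32 tall, standing on the lid near its free edge. Lid shut: it lies 68 from the hinge line (-y), 24 towards the front (-x), 25 above the hinge line; the fin rises 8 above it, the lid's top is 22 below it. Pinched on its two ends (30 along x) it can turn between the fingers as the lid swings. It moves with the lid; x along the hinge.
- bay_cylinder (a point): Centre of the floor of the bay for the measuring cylinder, 76 x 76 inside, floor at z 4 above the bench, axes as the tray's; a white hexagon marks its floor.
- bay_flask (a point): Centre of the floor of the bay for the conical flask, 76 x 76 inside, floor at z 4 above the bench, axes as the tray's; a white disc marks its floor.
- bay_amber (a point): Centre of the floor of the bay for the brown dropper bottle, 46 x 46 inside, floor at z 12 above the bench, axes as the tray's; a small brown disc marks its floor; in front of it (towards the robot) is a solid ledge 30 deep, top at z 30.
- bay_white (a point): Centre of the floor of the bay for the white dropper bottle, 46 x 46 inside, floor at z 12 above the bench, axes as the tray's; a small white disc marks its floor; in front of it (towards the robot) is a solid ledge 30 deep, top at z 30.
- mat_mid (a point): Centre of the top of the scraper's grey ribbed rubber rest mat, 140 (x) x 80 (y) x 4, fixed on the bench to the left of the tray.
- scraper_mid (a point): Scraper block (loose, about 0.16 kg): a grey foot 100 (x) x 36 (y) x 16 tall with flat upright long faces, and on it an orange upright grip 56 (x) x 22 (y), up to 80 above the underside. The point lies on its axis, 40 above the underside; x along the 100 mm foot, y across it (the way it pushes), z up. Stands on the mat at the start.
- chip0_mid (a point): Marble chip, loose, white stone, about 27 across and 13.5 high; the point is its centre, 7 above its underside. On the plate at the start. None if there is no such chip this time.
- chip1_mid (a point): Marble chip, loose, white stone, about 27 across and 13.5 high; the point is its centre, 7 above its underside. On the plate at the start. None if there is no such chip this time.
- chip2_mid (a point): Marble chip, loose, white stone, about 27 across and 13.5 high; the point is its centre, 7 above its underside. On the plate at the start. None if there is no such chip this time.
- chip3_mid (a point): Marble chip, loose, white stone, about 27 across and 13.5 high; the point is its centre, 7 above its underside. On the plate at the start. None if there is no such chip this time.
- chip4_mid (a point): Marble chip, loose, white stone, about 27 across and 13.5 high; the point is its centre, 7 above its underside. On the plate at the start. None if there is no such chip this time.
- cylinder_bench_mid (a point): The loose plastic measuring cylinder, 115 tall, tube 40 across (rim 48) on a hexagonal foot 55 x 64; grip the tube. This one stands on the bench at the start. The point is on its axis 57.5 above its foot (half-way up), z up.
- cylinder_tray_mid (a point): A second, like one: measuring cylinder already in its bay of the tray at the start; None if there is none this time. The point is on its axis 57.5 above its foot, z up.
- flask_bench_mid (a point): The loose conical glass flask, 108 tall, 63 across at the foot; its straight neck is 25 across, from 78 above the foot to the rim; grip the neck. This one stands on the bench at the start. The point is on its axis 54 above its foot (half-way up), z up.
- flask_tray_mid (a point): A second, like one: conical flask already in its bay of the tray at the start; None if there is none this time. The point is on its axis 54 above its foot, z up.
- amber_bench_mid (a point): The loose brown dropper bottle with a black dropper, 104 tall; round body 33 across and straight to about 55 above the foot; grip the body. This one stands on the bench at the start. The point is on its axis 52 above its foot (half-way up), z up.
- amber_tray_mid (a point): A second, like one: brown dropper bottle already in its bay of the tray at the start; None if there is none this time. The point is on its axis 52 above its foot, z up.
- white_bench_mid (a point): The loose white dropper bottle with a red dropper, 104 tall; round body 33 across and straight to about 55 above the foot; grip the body. This one stands on the bench at the start. The point is on its axis 52 above its foot (half-way up), z up.
- white_tray_mid (a point): A second, like one: white dropper bottle already in its bay of the tray at the start; None if there is none this time. The point is on its axis 52 above its foot, z up.
There are look-alikes about, which are no part of the job. What is shaped like the part that bears cylinder_bench_mid but purple is not meant.

How it is judged:
On the way, in this order (a step that is already met when the one before it is completed fails the run):
1. all the chips are swept off the plate and lie in the trough (z of each of chip0_mid, chip1_mid, chip2_mid, chip3_mid, chip4_mid in the frame of class_tray below 0.029 m and y of chip0_mid in the frame of class_tray between 0.058 and 0.135 m and x of chip0_mid in the frame of class_tray between -0.116 and 0.034 m and y of chip1_mid in the frame of class_tray between 0.058 and 0.135 m and x of chip1_mid in the frame of class_tray between -0.116 and 0.034 m and y of chip2_mid in the frame of class_tray between 0.058 and 0.135 m and x of chip2_mid in the frame of class_tray between -0.116 and 0.034 m and y of chip3_mid in the frame of class_tray between 0.058 and 0.135 m and x of chip3_mid in the frame of class_tray between -0.116 and 0.034 m and y of chip4_mid in the frame of class_tray between 0.058 and 0.135 m and x of chip4_mid in the frame of class_tray between -0.116 and 0.034 m), for 0.2 s.
2. the scraper stands upright on its mat again (horizontal distance between scraper_mid and mat_mid below 0.035 m and height (world z) of scraper_mid below 0.052 m and angle between scraper_mid's own z axis and vertical below 0.12 rad), for 0.2 s.
At the end, for the whole second after the job is handed in: The lid is shut (under 0.1 rad); every chip lies in the trough below the plate's top; the scraper stands on its mat within 35 mm of the mat's centre; each bay holds its own item, upright, on its floor, within 16 mm of its centre; items left over stand upright on the bench (all of step 1 and all of step 2 and value of joint trough_lid below 0.1 rad and ((horizontal distance between cylinder_tray_mid and bay_cylinder below 0.016 m and height (world z) of cylinder_tray_mid below 0.0675 m and angle between cylinder_tray_mid's own z axis and vertical below 0.12 rad) or (horizontal distance between cylinder_bench_mid and bay_cylinder below 0.016 m and height (world z) of cylinder_bench_mid below 0.0675 m and angle between cylinder_bench_mid's own z axis and vertical below 0.12 rad)) and ((horizontal distance between flask_tray_mid and bay_flask below 0.016 m and height (world z) of flask_tray_mid below 0.064 m and angle between flask_tray_mid's own z axis and vertical below 0.12 rad) or (horizontal distance between flask_bench_mid and bay_flask below 0.016 m and height (world z) of flask_bench_mid below 0.064 m and angle between flask_bench_mid's own z axis and vertical below 0.12 rad)) and ((horizontal distance between amber_tray_mid and bay_amber below 0.016 m and height (world z) of amber_tray_mid below 0.07 m and angle between amber_tray_mid's own z axis and vertical below 0.12 rad) or (horizontal distance between amber_bench_mid and bay_amber below 0.016 m and height (world z) of amber_bench_mid below 0.07 m and angle between amber_bench_mid's own z axis and vertical below 0.12 rad)) and ((horizontal distance between white_tray_mid and bay_white below 0.016 m and height (world z) of white_tray_mid below 0.07 m and angle between white_tray_mid's own z axis and vertical below 0.12 rad) or (horizontal distance between white_bench_mid and bay_white below 0.016 m and height (world z) of white_bench_mid below 0.07 m and angle between white_bench_mid's own z axis and vertical below 0.12 rad)) and angle between each of cylinder_bench_mid, flask_bench_mid, amber_bench_mid, white_bench_mid's own z axis and vertical below 0.15 rad and height (world z) of cylinder_bench_mid below 0.0775 m and height (world z) of flask_bench_mid below 0.074 m and height (world z) of each of amber_bench_mid, white_bench_mid below 0.072 m); the robot touches nothing.
It fails at once if a chip is touched with the fingers (contact force between the fingers and chip0 above 1 N or contact force between the fingers and chip1 above 1 N or contact force between the fingers and chip2 above 1 N or contact force between the fingers and chip3 above 1 N or contact force between the fingers and chip4 above 1 N).
It fails at once if an item that was already in the tray is taken out or shifted more than 30 mm (distance of any of cylinder_tray_mid, flask_tray_mid, amber_tray_mid, white_tray_mid from where it was at the start of the episode above 0.03 m).
Of cylinder_tray, flask_tray, amber_tray, white_tray only 1 to 2 are there at a start; the rules pass over those that are not, and their reading is None.
Of chip0, chip1, chip2, chip3, chip4 only 3 to 5 are there at a start; the rules pass over those that are not, and their reading is None.
At some moment in a run one of flask_bench, cylinder_bench, scraper may be knocked a few centimetres aside while the robot is not near it.
It also fails if it takes over 210 s, if anything falls off the work surface, if the arm or the gripper's body presses on something with over 40 N, if the wrist force passes 120 N, or if a joint passes its speed limit or range.

## Working session

There is one attempt and no reset: what is moved stays moved. The work goes in short steps, Python scripts to look and compute and a tool call to move; the robot and the scene stay as the last step left them, time stands still between calls to the robot, and variables do not carry over. Pictures are saved under pics/ and viewed, and the job is handed in when it is done.

Besides the shell and the picture viewer there is one more tool, called after "Request:" in YAML: its name, and indented under it one key for each argument. apply_moves: Moves the arm, as the interface text tells. Its arguments: {"type":"object","properties":{"moves":{"type":"array"},"claw":{"type":"number"}},"required":["moves"]}

```bash
mkdir -p pics; ls
cat > h.py <<'E'
import numpy as np, cv2
from cell import r
def grab(n,save=None):
    d=r.grab_frame(n)
    if save: cv2.imwrite('pics/'+save,d['frame'][:,:,::-1])
    return d
def K(d): 
    f=200/np.tan(np.radians(d['fovy'])/2); return f,d['cx'],d['cy']
def ray(d,u,v,z):
    f,cx,cy=K(d);P=d['pose'];dr=P[:3,:3]@np.array([(u-cx)/f,(v-cy)/f,1]);o=P[:3,3]
    return o+dr*(z-o[2])/dr[2]
def cloud(d):
    f,cx,cy=K(d);v,u=np.mgrid[:400,:640];Z=d['z_map']
    p=np.stack([(u-cx)/f*Z,(v-cy)/f*Z,Z],-1);P=d['pose']
    w=p@P[:3,:3].T+P[:3,3]; w[Z==0]=np.nan
    return w
def proj(d,p):
    f,cx,cy=K(d);P=d['pose'];q=P[:3,:3].T@(np.array(p)-P[:3,3]);return q[0]/q[2]*f+cx,q[1]/q[2]*f+cy
E
python3 - <<'E'
from h import *
s=r.observe();print(s)
for n in ['scene','side','wrist']:
    d=grab(n,n+'0.png');print(n,K(d),d['pose'].round(3).tolist())
E
```

```text
pics
{'t': 0.0, 'qpos': array([-1.12650937,  0.61592075, -0.0126284 ,  1.42488927,  0.00814092,
        1.10338265, -0.04041898]), 'qvel': array([ 0.00103121, -0.00045033, -0.00016809, -0.00146864,  0.00091033,
       -0.00127978,  0.00089265]), 'effort': array([ 8.98708299e-05, -4.58946240e+01,  2.08726362e-01, -1.65749824e+01,
       -6.10789354e-02,  2.02535000e-02,  2.32471157e-04]), 'position': array([0.29448372, 0.57861381, 0.22848331]), 'eef_rot': array([-0.73245998, -3.0544657 ,  0.00391601]), 'force': array([-0.86975924, -0.00703121, -0.93020499]), 'wrist_torque': array([0.02098256, 0.02597818, 0.04259302]), 'finger_gap': 0.09310955025929844}
scene (np.float64(483.76324637211064), 319.58354109702543, 201.2644378157784) [[0.753, -0.303, 0.584, -0.279], [-0.658, -0.347, 0.668, -1.005], [0.0, -0.887, -0.461, 0.746], [0.0, 0.0, 0.0, 1.0]]
side (np.float64(493.5336976013752), 312.40738919623067, 200.76064620302526) [[0.977, -0.119, 0.179, 0.238], [-0.214, -0.487, 0.847, -1.443], [-0.014, -0.866, -0.501, 0.914], [0.0, 0.0, 0.0, 1.0]]
wrist (np.float64(322.11218377365753), 319.70923369503663, 201.80257222412632) [[0.453, 0.864, 0.218, 0.234], [0.891, -0.439, -0.114, 0.61], [-0.003, 0.246, -0.969, 0.385], [0.0, 0.0, 0.0, 1.0]]
```

View pics/scene0.png

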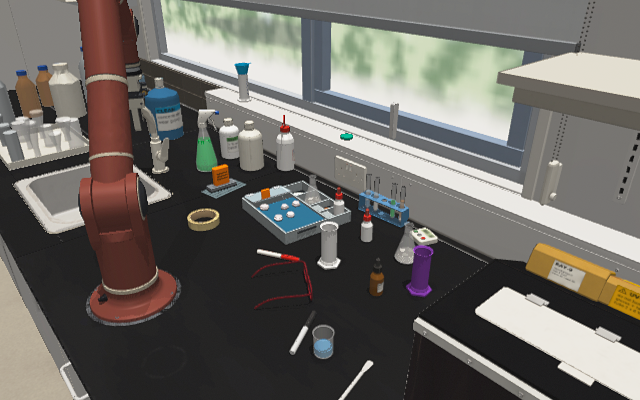

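View pics/side0.png

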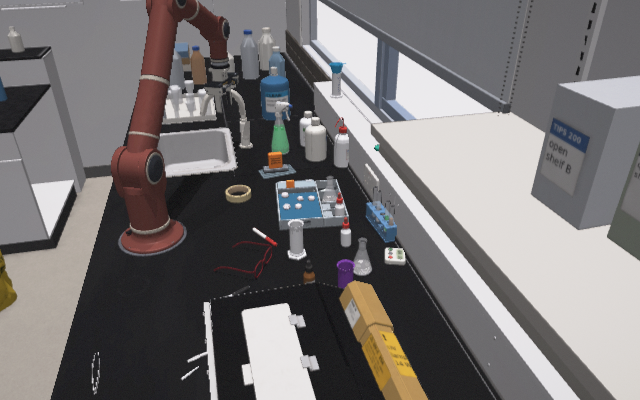

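View pics/wrist0.png

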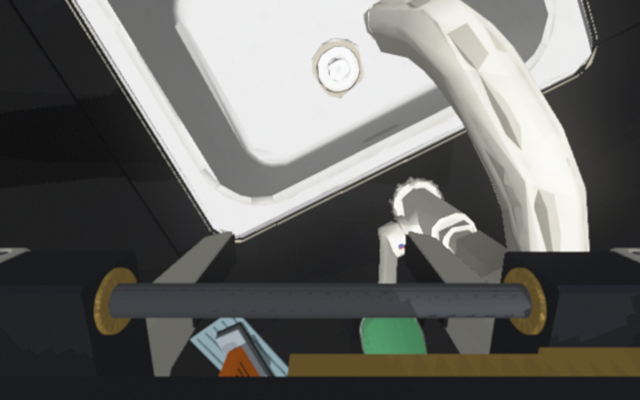

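Run:
```python
import cv2
a=cv2.imread('pics/scene0.png')[150:310,180:450];cv2.imwrite('pics/sc1.png',cv2.resize(a,None,fx=2.9,fy=2.9,interpolation=cv2.INTER_CUBIC))
a=cv2.imread('pics/side0.png')[140:300,230:430];cv2.imwrite('pics/sd1.png',cv2.resize(a,None,fx=3.6,fy=3.6,interpolation=cv2.INTER_CUBIC))
```

```text
(no output)
```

View pics/sc1.png

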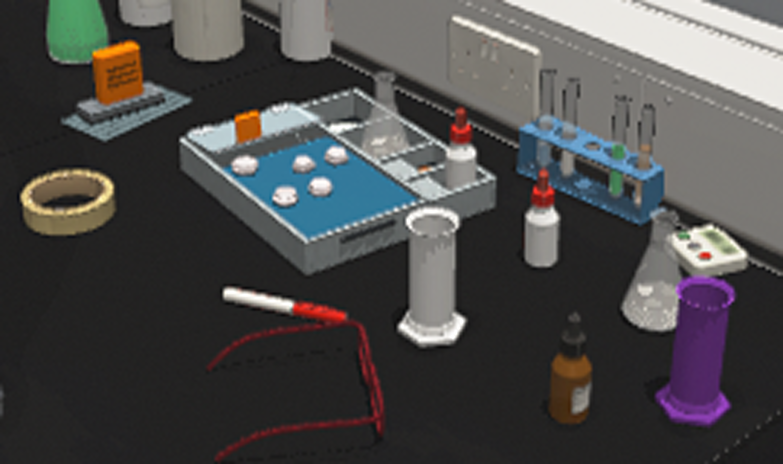

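View pics/sd1.png

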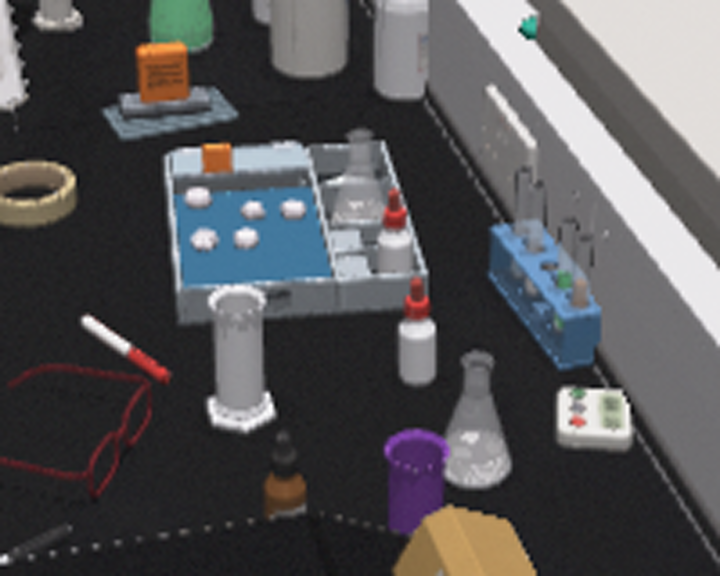

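Run:
```python
from h import *
for n in ['scene','side']:
    d=r.grab_frame(n);w=cloud(d);hsv=cv2.cvtColor(d['frame'],cv2.COLOR_RGB2HSV)
    H,S,V=[hsv[...,i].astype(int) for i in range(3)]
    reg=(w[...,0]>0.2)&(w[...,0]<1.1)&(abs(w[...,1])<.8)
    blue=(H>95)&(H<112)&(S>150)&reg&(abs(w[...,2]-.03)<.006)
    m=blue.astype(np.uint8);nc,l,st,c=cv2.connectedComponentsWithStats(m);k=1+np.argmax(st[1:,4]);b=l==k
    P=w[b];print(n,'plate',b.sum(),P[:,2].mean().round(4))
    # homography-like: ray cast on plane
    vv,uu=np.where(b);Q=np.array([ray(d,u,v,.03)[:2] for u,v in zip(uu,vv)]).astype(np.float32)
    print(cv2.minAreaRect(Q),cv2.boxPoints(cv2.minAreaRect(Q)))
    for name,mm in dict(orange=(H>5)&(H<18)&(S>200)&(V>180),amber=(H>5)&(H<20)&(S>120)&(V<160)&(V>60),purple=(H>125)&(H<155)&(S>120),red=((H<4)|(H>175))&(S>180)).items():
        mm=(mm&reg&(w[...,2]>0.0)&(w[...,2]<.2)).astype(np.uint8)
        nc,l,st,c=cv2.connectedComponentsWithStats(mm)
        for i in range(1,nc):
            if st[i,4]>12:
                p=w[l==i];print(name,c[i].round(),st[i,4],np.nanmedian(p,0).round(3),np.nanmin(p,0).round(3),np.nanmax(p,0).round(3))
    wh=((S<40)&(V>170)&reg&(w[...,2]>.025)&(w[...,2]<.055)).astype(np.uint8)
    nc,l,st,c=cv2.connectedComponentsWithStats(wh)
    for i in range(1,nc):
        if st[i,4]>12:
            p=w[l==i];print('white',c[i].round(),st[i,4],np.nanmedian(p,0).round(3),np.nanmin(p,0).round(3),np.nanmax(p,0).round(3))
```

```text
scene plate 897 0.0304
((0.507182240486145, 0.03405012562870979), (0.17182539403438568, 0.13069747388362885), 84.03040313720703) [[ 0.4332529  -0.04460037]
 [ 0.5632416  -0.058193  ]
 [ 0.58111155  0.11270063]
 [ 0.45112288  0.12629326]]
orange [220. 168.] 24 [0.469 0.366 0.083] [0.439 0.359 0.   ] [0.595 0.557 0.085]
orange [265. 190.] 17 [0.495 0.136 0.076] [0.476 0.126 0.   ] [0.592 0.273 0.08 ]
amber [220. 177.] 207 [0.466 0.365 0.048] [0.439 0.356 0.   ] [0.577 0.507 0.08 ]
amber [375. 283.] 231 [ 0.438 -0.387  0.042] [ 0.432 -0.398  0.002] [ 0.504 -0.318  0.068]
purple [420. 272.] 925 [ 0.524 -0.451  0.063] [ 0.504 -0.472  0.001] [ 0.716 -0.311  0.118]
red [285. 128.] 51 [0.746 0.363 0.163] [0.7   0.317 0.151] [0.768 0.39  0.194]
red [338. 196.] 38 [ 0.618 -0.064  0.089] [ 0.612 -0.072  0.001] [0.76  0.071 0.095]
red [367. 218.] 37 [ 0.602 -0.198  0.077] [ 0.595 -0.206  0.068] [ 0.615 -0.185  0.081]
red [290. 258.] 75 [ 0.375 -0.134  0.01 ] [ 0.355 -0.188  0.002] [ 0.397 -0.102  0.036]
red [310. 287.] 18 [ 0.312 -0.296  0.039] [ 0.295 -0.309  0.003] [ 0.325 -0.274  0.043]
white
[... 526 characters left out ...]
 0.042] [0.5   0.052 0.032] [0.532 0.084 0.047]
white [290. 214.] 32 [0.493 0.012 0.04 ] [0.485 0.002 0.03 ] [0.519 0.041 0.046]
white [278. 217.] 34 [0.454 0.021 0.041] [0.443 0.009 0.03 ] [0.48  0.04  0.046]
white [366. 226.] 27 [ 0.598 -0.203  0.053] [ 0.589 -0.212  0.049] [ 0.613 -0.185  0.055]
white [402. 250.] 15 [ 0.596 -0.337  0.04 ] [ 0.593 -0.344  0.036] [ 0.6   -0.33   0.048]
white [405. 254.] 13 [ 0.596 -0.346  0.031] [ 0.591 -0.352  0.028] [ 0.6   -0.342  0.035]Traceback (most recent call last):
  File "<stdin>", line 7, in <module>
    return _wrapfunc(a, 'argmax', axis=axis, out=out, **kwds)
    return bound(*args, **kwds)
ValueError: attempt to get argmax of an empty sequence
```

Request:
apply_moves:
  moves:
    - [0.08,-0.17,0.13,0,0,-34]
    - [0.08,-0.2,0.13,0,0,-34]
    - [0.09,-0.22,0.13,0,0,-50]
    - [0.1,-0.25,0.13,0,0,-50]
    - [0.12,-0.28,0.13,0,0,-50]
    - [0.14,-0.32,0.13,0,0,-50]
    - [0.16,-0.36,0.13,0,0,-57]
    - [0.18,-0.4,0.13,0,0,-57]
  claw: 1

```text
t: 0.92
position: [0.419, 0.2948, 0.344]
eef_rot: [-2.107, -2.329, -0.002]
force: [1.5, 0.5, -0.5]
finger_gap: 0.0931
```

Run:
```python
from h import *
s=r.observe();print(s['t'],s['position'],s['eef_rot'],s['qpos'].round(2))
grab('wrist','w1.png')
```

```text
0.9167 [0.41902102 0.29476676 0.3439547 ] [-2.10743068e+00 -2.32865850e+00 -1.56539571e-03] [-0.87  0.31  0.29  1.63 -0.09  1.22 -0.45]
```

View pics/w1.png

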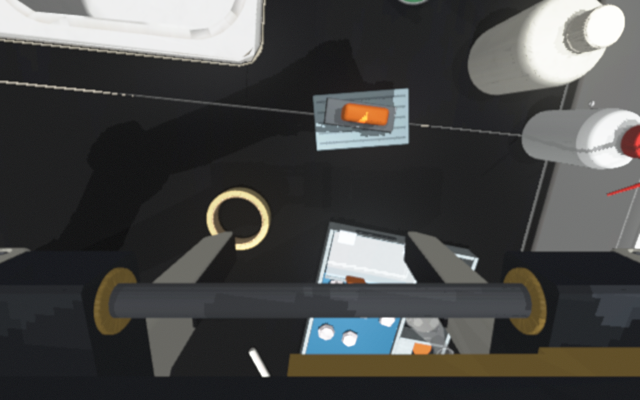

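Request:
apply_moves:
  moves:
    - [0.1,-0.29,0.03,0,0,-22]
    - [0.1,-0.29,0.03,0,0,-22]
    - [0.1,-0.29,0.03,0,0,-22]
    - [0.1,-0.29,0.03,0,0,-22]
    - [0.1,-0.29,0.03,0,0,-22]
    - [0.1,-0.29,0.03,0,0,-22]
    - [0.1,-0.29,0.03,0,0,-22]
    - [0.1,-0.29,0.03,0,0,-22]

```text
t: 1.63
position: [0.5252, -0.0098, 0.3759]
eef_rot: [2.528, 1.849, -0.002]
force: [0.1, 0.5, -0.1]
finger_gap: 0.093
```

Run:
```python
from h import *
s=r.observe();print(s['t'],s['position'],s['eef_rot'],s['qpos'].round(2))
grab('wrist','w2.png')
```

```text
1.6333 [ 0.52518671 -0.00976246  0.37591628] [ 2.52774683e+00  1.84936716e+00 -2.44714248e-03] [-0.38  0.33  0.51  1.54 -0.16  1.31 -0.16]
```

View pics/w2.png

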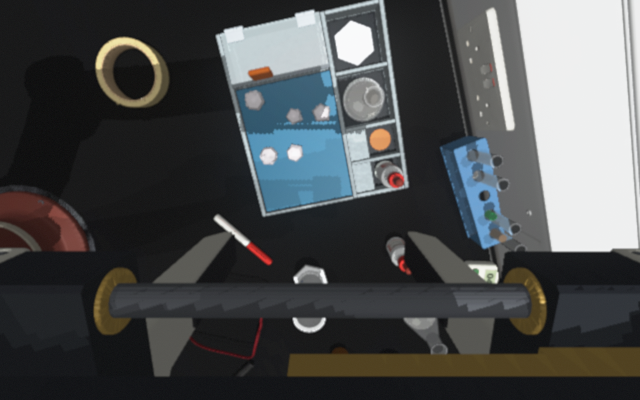

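Run:
```python
from h import *
d=r.grab_frame('wrist');w=cloud(d)
np.savez('w2.npz',**{k:d[k] for k in d})
a=d['frame'][0:230,200:430,::-1];cv2.imwrite('pics/w2c.png',cv2.resize(a,None,fx=2.6,fy=2.6,interpolation=cv2.INTER_CUBIC))
hsv=cv2.cvtColor(d['frame'],cv2.COLOR_RGB2HSV);H,S,V=[hsv[...,i].astype(int) for i in range(3)]
blue=((H>92)&(H<112)&(S>130)&(abs(w[...,2]-.03)<.006)).astype(np.uint8)
blue[:, 430:]=0
vv,uu=np.where(blue);Q=np.array([ray(d,u,v,.03)[:2] for u,v in zip(uu,vv)]).astype(np.float32)
print(w[blue>0][:,2].mean());R=cv2.minAreaRect(Q);print(R,cv2.boxPoints(R))
m=((H>3)&(H<18)&(S>180)&(V>90)).astype(np.uint8);nc,l,st,c=cv2.connectedComponentsWithStats(m)
for i in range(1,nc):
    if st[i,4]>15:
        p=w[l==i];print('or',c[i].round(),st[i].tolist(),np.nanmedian(p,0).round(4),np.nanmin(p,0).round(4),np.nanmax(p,0).round(4))
# tops
for u,v in [(228,35),(305,18),(240,50),(300,40),(250,60),(320,60),(270,25)]: print((u,v),w[v,u].round(4))
```

```text
0.031034886782210936
((0.5001837015151978, 0.026786871254444122), (0.18792741000652313, 0.1395232230424881), 82.83990478515625) [[ 0.41925427 -0.05774884]
 [ 0.5576894  -0.07513933]
 [ 0.5811131   0.11132258]
 [ 0.44267797  0.12871307]]
or [254.  66.] [245, 62, 20, 9, 97] [0.4888 0.1351 0.0789] [0.4764 0.1315 0.0744] [0.5019 0.1386 0.0812]
(228, 35) [0.4647 0.1898 0.0441]
(305, 18) [0.572  0.1772 0.0433]
(240, 50) [0.4736 0.1666 0.0463]
(300, 40) [0.5566 0.1525 0.0477]
(250, 60) [0.4825 0.1497 0.0492]
(320, 60) [0.5745 0.1193 0.0518]
(270, 25) [0.5238 0.1838 0.0435]
```

View pics/w2c.png

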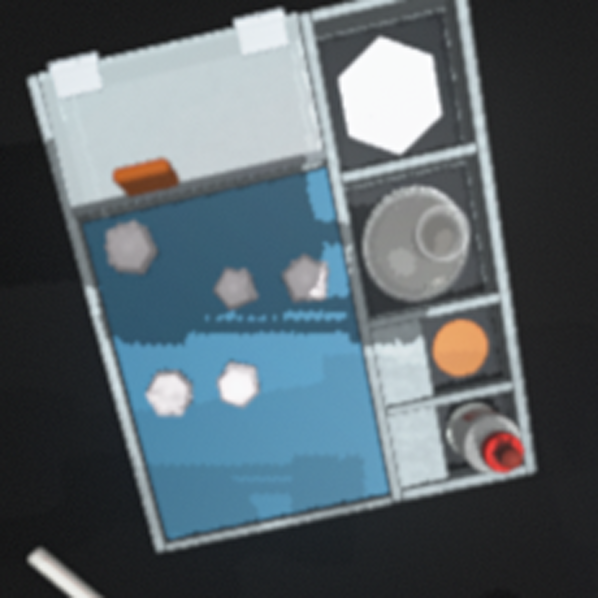

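```bash
cat >> h.py <<'E'
YAW=np.radians(-7.16)
def tray_frame(pm,yaw):
    x=np.array([np.cos(yaw),np.sin(yaw)]);y=np.array([-x[1],x[0]])
    o=np.array(pm)+.041*x+.0355*y
    return o,x,y
E
python3 - <<'E'
from h import *
D=np.load('w2.npz');d={k:D[k] for k in D};d['cx']=float(d['cx']);d['cy']=float(d['cy']);d['fovy']=float(d['fovy']);w=cloud(d)
o,x,y=tray_frame((0.5002,.0268),YAW)
print('tray o',o)
T=lambda p:(np.dot(p-o,x)*1000,np.dot(p-o,y)*1000)
f=d['frame'];hsv=cv2.cvtColor(f,cv2.COLOR_RGB2HSV);H,S,V=[hsv[...,i].astype(int) for i in range(3)]
def comps(m,z,n):
    nc,l,st,c=cv2.connectedComponentsWithStats(m.astype(np.uint8))
    for i in range(1,nc):
        if st[i,4]>40:
            cn=cv2.findContours((l==i).astype(np.uint8),0,2)[0][0]
            Q=np.array([ray(d,u,v,z)[:2] for u,v in cn[:,0,:]],np.float32)
            (c0,rr)=cv2.minEnclosingCircle(Q);print(n,c[i].round(),st[i,4],np.round(c0,4),'r',round(rr,4),'tray',np.round(T(np.array(c0)),1),np.nanmedian(w[l==i][:,2]).round(4))
sub=np.zeros((400,640),bool);sub[0:215,215:410]=1
comps(sub&(w[...,2]<.012)&(S<30)&(V>200),.004,'hex')
comps(sub&(H>8)&(H<20)&(S>90)&(w[...,2]<.02),.012,'amberdisc')
pl=sub&(w[...,2]>.035)&(w[...,2]<.05)&(S<75);pl[:82]=0
# chips: inside the plate
t=np.stack([(w[...,:2]-o)@x,(w[...,:2]-o)@y],-1)
pl&=(t[...,0]>-.108)&(t[...,0]<.024)&(t[...,1]>-.128)&(t[...,1]<.056)
comps(pl,.037,'chip')
red=sub&((H<6)|(H>174))&(S>150)&(w[...,2]>.07);comps(red,.1,'red')
# fin top
m=(w[...,2]>.072)&(H<20)&(S>150)&sub;m[90:]=0
cn=cv2.findContours(m.astype(np.uint8),0,2)[0];cn=max(cn,key=len);Q=np.array([ray(d,u,v,.08)[:2] for u,v in cn[:,0,:]],np.float32);R=cv2.minAreaRect(Q);print('fin',R,T(np.array(R[0])),w[m][:,2].max())
# lid slope
L=sub&(t[...,0]>-.1)&(t[...,0]<.02)&(t[...,1]>.064)&(t[...,1]<.125)&(w[...,2]<.06)&(w[...,2]>.03)
A=np.c_[t[L],np.ones(L.sum())];print('lid',np.linalg.lstsq(A,w[L][:,2],rcond=None)[0],L.sum())
# outer top-rim of tray
rim=sub&(w[...,2]>.033)&(w[...,2]<.041)
E
```

```text
tray o [0.54530502 0.05691291]
hex [350.  36.] 1243 [0.6294 0.1433] r 0.0306 tray [72.7 96.2] 0.0059
amberdisc [377. 133.] 381 [ 0.6287 -0.0051] r 0.0173 tray [ 90.4 -51.1] 0.0135
chip [250.  95.] 297 [0.4625 0.109 ] r 0.0146 tray [-88.7  41.3] 0.0425
chip [317. 107.] 239 [0.5517 0.0618] r 0.0141 tray [5.7 5.7] 0.0425
chip [290. 110.] 185 [0.5122 0.0693] r 0.0124 tray [-34.4   8.2] 0.0424
chip [291. 147.] 205 [0.4953 0.0187] r 0.0131 tray [-44.9 -44.1] 0.0424
chip [265. 150.] 240 [0.4557 0.026 ] r 0.0138 tray [-85.  -41.8] 0.0424
red [393. 173.] 127 [ 0.6218 -0.0534] r 0.0102 tray [  89.6 -100. ] 0.0931
fin ((0.48929068446159363, 0.1346016228199005), (0.007485051639378071, 0.027661487460136414), 83.91071319580078) (np.float64(-65.2607006447607), np.float64(70.10123792998792)) 0.08125310423765181
lid [-0.00060359 -0.12420209  0.05873631] 3858
```

```bash
cat >> h.py <<'E'
from scipy.spatial.transform import Rotation as Ro
def need(pos,yaw_deg):
    """shift, turn(deg rotvec) from the present to pos with tool y at yaw_deg"""
    s=r.observe();R=Ro.from_rotvec(s['eef_rot'])
    a=np.radians(yaw_deg);yy=np.array([np.cos(a),np.sin(a),0]);zz=np.array([0,0,-1.]);xx=np.cross(yy,zz)
    Rt=Ro.from_matrix(np.c_[xx,yy,zz]);dr=(Rt*R.inv()).as_rotvec(degrees=True)
    print('t',round(s['t'],2),'at',s['position'].round(4),'gap',round(s['finger_gap'],4),'shift',(np.array(pos)-s['position']).round(4),'turn',dr.round(1),'q',s['qpos'].round(2))
E
python3 - <<'E'
from h import *
need((.4894,.1331,.16),-7.16)
E
```

```text
t 1.73 at [ 0.5255 -0.0128  0.376 ] gap 0.0928 shift [-0.0361  0.1459 -0.216 ] turn [ 0.6  0.4 10.9] q [-0.38  0.33  0.52  1.54 -0.15  1.31 -0.17]
```

Candidates in the scene view:
- **Lid fin:** the orange block at (265,192). The orange block at (220,175) is the scraper grip on its mat.
- **Cylinder:** the white one at (329,245). The purple one at (420,272) is the look-alike.
- **Brown bottle:** the small dropper at (377,280), not the large brown bottles at (43,80).
- **Already in the tray:** the flask at (313,190) and the white bottle at (338,200). Spares are at (367,225) and (405,245).

The close crops already viewed agree with these choices.

Request:
apply_moves:
  moves:
    - [-0.006,0.025,-0.036,0,0,4]
    - [-0.012,0.05,-0.072,0.3,0.2,8]
    - [-0.018,0.075,-0.108,0.6,0.4,10.9]
    - [-0.024,0.1,-0.144,0.6,0.4,10.9]
    - [-0.03,0.125,-0.18,0.6,0.4,10.9]
    - [-0.036,0.146,-0.216,0.6,0.4,10.9]
    - [-0.036,0.146,-0.216,0.6,0.4,10.9]
    - [-0.036,0.146,-0.216,0.6,0.4,10.9]

```text
t: 2.4
position: [0.4867, 0.1357, 0.1576]
eef_rot: [-2.347, -2.082, 0.01]
force: [0.1, -0.6, 0.4]
finger_gap: 0.0929
```

Run:
```python
from h import *
need((.4894,.1331,.066),-7.16)
d=grab('scene')
cv2.imwrite('pics/s2.png',cv2.resize(d['frame'][120:260,190:390,::-1],None,fx=4,fy=4))
```

```text
t 2.4 at [0.4867 0.1357 0.1576] gap 0.0929 shift [ 0.0027 -0.0026 -0.0916] turn [ 0.1 -0.4 -0.3] q [-0.56  0.51  0.36  1.93 -0.25  0.76 -0.17]
```

View pics/s2.png

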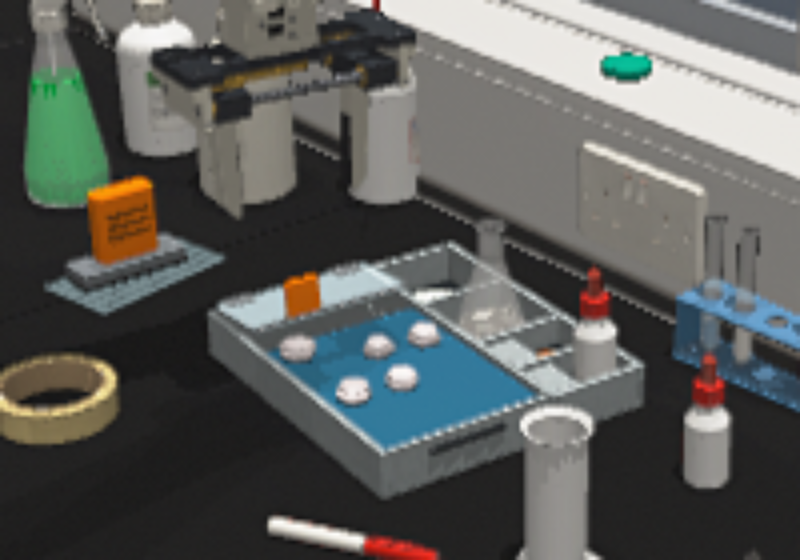

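Request:
apply_moves:
  moves:
    - [0.0027,-0.0026,-0.02,0,0,0]
    - [0.0027,-0.0026,-0.045,0,0,0]
    - [0.0027,-0.0026,-0.07,0,0,0]
    - [0.0027,-0.0026,-0.085,0,0,0]
    - [0.0027,-0.0026,-0.09,0,0,0]
    - [0.0027,-0.0026,-0.09,0,0,0]

```text
t: 2.95
position: [0.4935, 0.1296, 0.0708]
eef_rot: [2.355, 2.077, -0.002]
force: [-0.5, 0.2, 1.3]
finger_gap: 0.093
```

Run:
```python
from h import *
need((.4894,.1331,.066),-7.16)
d=grab('scene')
cv2.imwrite('pics/s3.png',cv2.resize(d['frame'][120:260,190:390,::-1],None,fx=4,fy=4))
d=grab('wrist','w3.png')
```

```text
t 2.95 at [0.4935 0.1296 0.0708] gap 0.093 shift [-0.0041  0.0035 -0.0048] turn [0.1 0.  0. ] q [-0.49  0.65  0.29  1.99 -0.33  0.55 -0.1 ]
```

View pics/s3.png

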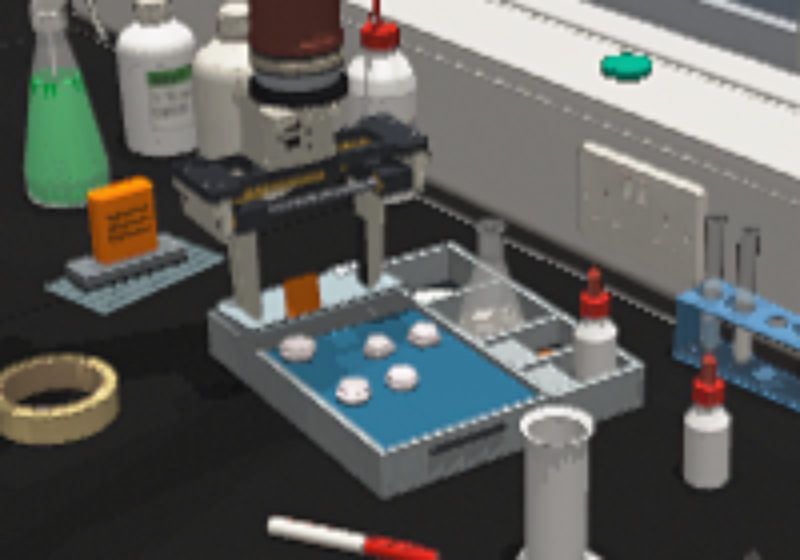

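View pics/w3.png

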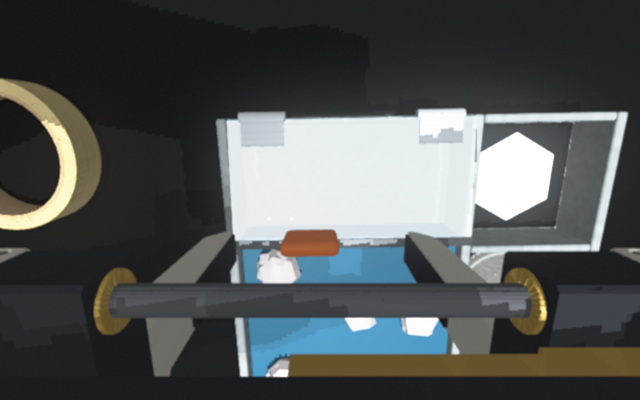

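Request:
apply_moves:
  moves:
    - [-0.004,0.0035,-0.003,0,0,0]
    - [-0.004,0.0035,-0.005,0,0,0]
    - [-0.004,0.0035,-0.005,0,0,0]
    - [-0.004,0.0035,-0.005,0,0,0]

```text
t: 3.38
position: [0.49, 0.1341, 0.0671]
eef_rot: [2.354, 2.078, 0.003]
force: [-0.7, -1.0, -0.3]
finger_gap: 0.0933
```

Run:
```python
from h import *
need((.4894,.1331,.066),-7.16)
```

```text
t 3.38 at [0.49   0.1341 0.0671] gap 0.0933 shift [-0.0006 -0.001  -0.0011] turn [ 0.   0.1 -0. ] q [-0.5   0.65  0.28  2.01 -0.34  0.53 -0.1 ]
```

Good. Close on the fin.

Request:
apply_moves:
  moves:
    - [-0.001,-0.001,-0.001,0,0,0]
    - [-0.001,-0.001,-0.001,0,0,0]
    - [-0.001,-0.001,-0.001,0,0,0]
    - [-0.001,-0.001,-0.001,0,0,0]
    - [-0.001,-0.001,-0.001,0,0,0]
    - [-0.001,-0.001,-0.001,0,0,0]
  claw: 0

```text
t: 3.88
position: [0.489, 0.1331, 0.0661]
eef_rot: [2.354, 2.078, 0.003]
force: [-0.0, -0.7, 0.9]
finger_gap: 0.0575
```

Run:
```python
from h import *
need((.4894,.1331,.066),-7.16)
s=r.observe();print(s['force'])
_,x,y=tray_frame((0,0),YAW)
# arc rows relative to present, grip offset
t0=.124;dl=.003
def g(t): return np.array([-.068*np.cos(t)+(.025+dl)*np.sin(t), .068*np.sin(t)+(.025+dl)*np.cos(t)])
for t in np.linspace(t0,1.68,14)[1:]:
    dd=g(t)-g(t0);print(round(t,2),(y*dd[0]).round(4),dd[1].round(4))
```

```text
t 3.88 at [0.489  0.1331 0.0661] gap 0.0575 shift [ 0.0004 -0.     -0.0001] turn [ 0.   0.2 -0. ] q [-0.5   0.65  0.28  2.01 -0.34  0.52 -0.1 ]
[-0.00381639 -0.68566164  0.87355559]
0.24 [0.0006 0.0047] 0.0074
0.36 [0.0013 0.0103] 0.0141
0.48 [0.0021 0.0167] 0.0202
0.6 [0.003  0.0237] 0.0254
0.72 [0.0039 0.0313] 0.0298
0.84 [0.0049 0.0393] 0.0332
0.96 [0.006  0.0477] 0.0356
1.08 [0.0071 0.0563] 0.037
1.2 [0.0082 0.0651] 0.0373
1.32 [0.0093 0.0738] 0.0366
1.44 [0.0103 0.0823] 0.0349
1.56 [0.0114 0.0906] 0.0321
1.68 [0.0124 0.0985] 0.0283
```

Fingers are slow (still closing); wait more.

Request:
apply_moves:
  moves:
    - [0,0,0,0,0,0]
    - [0,0,0,0,0,0]
    - [0,0,0,0,0,0]
    - [0,0,0,0,0,0]
    - [0,0,0,0,0,0]
    - [0,0,0,0,0,0]
    - [0,0,0,0,0,0]
    - [0,0,0,0,0,0]
  claw: 0

```text
t: 4.55
position: [0.4889, 0.1331, 0.0661]
eef_rot: [2.354, 2.078, 0.002]
force: [0.8, 0.8, -0.1]
finger_gap: 0.0297
```

Request:
apply_moves:
  moves:
    - [0.0003,0.0023,0.0037,0,0,0]
    - [0.0006,0.0047,0.0074,0,0,0]
    - [0.001,0.0075,0.011,0,0,0]
    - [0.0013,0.0103,0.0141,0,0,0]
    - [0.0017,0.0135,0.0172,0,0,0]
    - [0.0021,0.0167,0.0202,0,0,0]
    - [0.0025,0.0202,0.0228,0,0,0]
    - [0.003,0.0237,0.0254,0,0,0]

```text
t: 5.22
position: [0.4914, 0.1556, 0.0919]
eef_rot: [2.354, 2.077, -0.001]
force: [-1.0, -4.9, -3.1]
finger_gap: 0.0297
```

Run:
```python
from h import *
need((.489+.0124,.1331+.0985,.0661+.0283),-7.16)
d=grab('scene')
cv2.imwrite('pics/s4.png',cv2.resize(d['frame'][120:260,190:390,::-1],None,fx=4,fy=4))
```

```text
t 5.22 at [0.4914 0.1556 0.0919] gap 0.0297 shift [0.01   0.076  0.0025] turn [ 0.1  0.1 -0. ] q [-0.56  0.62  0.32  1.97 -0.32  0.6  -0.16]
```

View pics/s4.png

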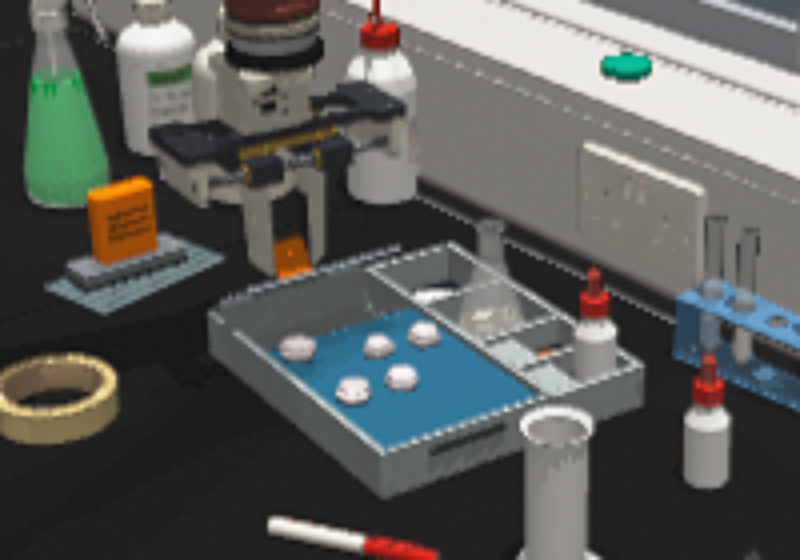

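Request:
apply_moves:
  moves:
    - [0.0014,0.0088,0.004,0,0,0]
    - [0.0024,0.0168,0.0074,0,0,0]
    - [0.0035,0.0252,0.0098,0,0,0]
    - [0.0046,0.0338,0.0112,0,0,0]
    - [0.0057,0.0426,0.0115,0,0,0]
    - [0.0068,0.0513,0.0108,0,0,0]
    - [0.0078,0.0598,0.0091,0,0,0]
    - [0.0089,0.0681,0.0063,0,0,0]

```text
t: 5.93
position: [0.4992, 0.227, 0.1009]
eef_rot: [-2.352, -2.08, -0.002]
force: [-3.9, -1.5, 8.0]
finger_gap: 0.0293
```

Request:
apply_moves:
  moves:
    - [0.0008,0.006,-0.002,0,0,0]
    - [0.0008,0.006,-0.002,0,0,0]
    - [0.0008,0.006,-0.002,0,0,0]

```text
t: 6.18
position: [0.4998, 0.2335, 0.0988]
eef_rot: [-2.352, -2.08, -0.001]
force: [0.6, -2.3, -4.3]
finger_gap: 0.0295
```

Run:
```python
from h import *
need((.489+.0124,.1331+.0985,.0661+.0283),-7.16)
d=grab('scene')
cv2.imwrite('pics/s5.png',cv2.resize(d['frame'][120:260,190:390,::-1],None,fx=4,fy=4))
```

```text
t 6.18 at [0.4998 0.2335 0.0988] gap 0.0295 shift [ 0.0016 -0.0019 -0.0044] turn [-0.1 -0.  -0.1] q [-0.69  0.65  0.34  1.86 -0.33  0.68 -0.29]
```

View pics/s5.png

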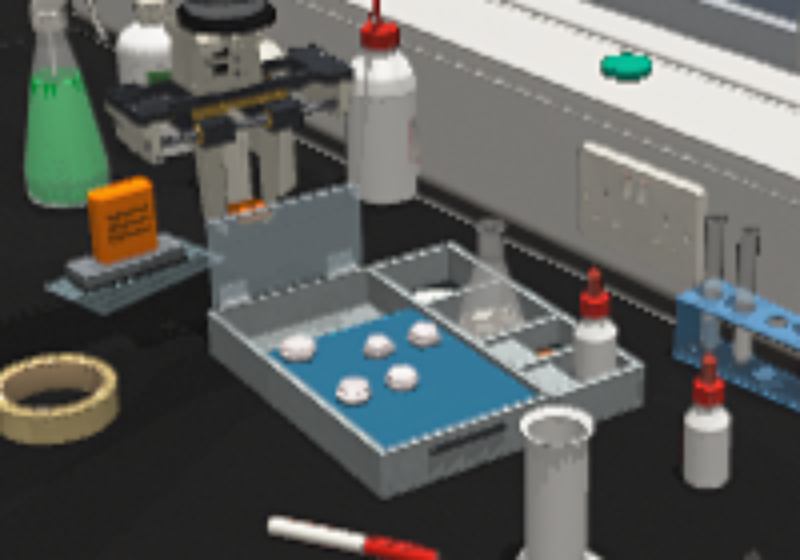

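Request:
apply_moves:
  moves:
    - [0,0,0,0,0,0]
    - [0,0,0,0,0,0]
    - [0,0,0,0,0,0]
    - [0,0,0,0,0,0]
    - [0,0,0,0,0,0]
    - [0,0,0.02,0,0,0]
    - [0,0,0.06,0,0,0]
    - [0,0,0.1,0,0,0]
  claw: 1

```text
t: 6.9
position: [0.4986, 0.2331, 0.199]
eef_rot: [-2.351, -2.078, 0.004]
force: [1.3, -0.0, -0.1]
finger_gap: 0.078
```

Request:
apply_moves:
  moves:
    - [-0.005,0,0.04,0,0,0]
    - [-0.01,0.01,0.08,0,0,0]
    - [-0.02,0.02,0.11,0,0,0]
    - [-0.02,0.03,0.11,0,0,0]
    - [-0.02,0.03,0.11,0,0,0]

```text
t: 7.32
position: [0.4785, 0.2664, 0.3109]
eef_rot: [-2.346, -2.083, -0.004]
force: [-1.0, 1.0, -0.5]
finger_gap: 0.0929
```

Run:
```python
from h import *
need((.466,.365,.2),0)
d=grab('wrist','w4.png')
np.savez('w4.npz',**d)
d=grab('scene')
cv2.imwrite('pics/s6.png',cv2.resize(d['frame'][120:260,190:390,::-1],None,fx=4,fy=4))
```

```text
t 7.32 at [0.4785 0.2664 0.3109] gap 0.0929 shift [-0.0125  0.0986 -0.1109] turn [-0.3 -0.1  6.8] q [-0.84  0.4   0.44  1.61 -0.19  1.17 -0.48]
```

View pics/w4.png

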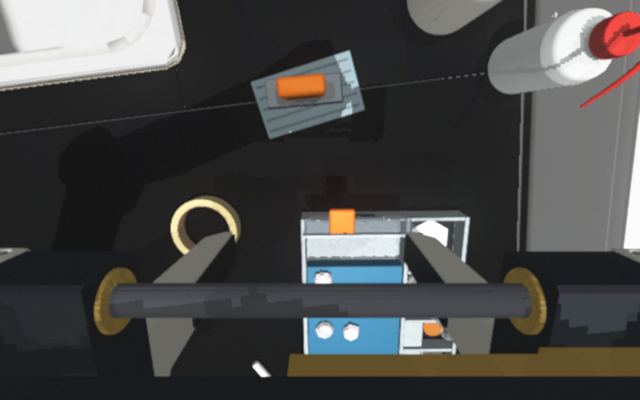

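View pics/s6.png

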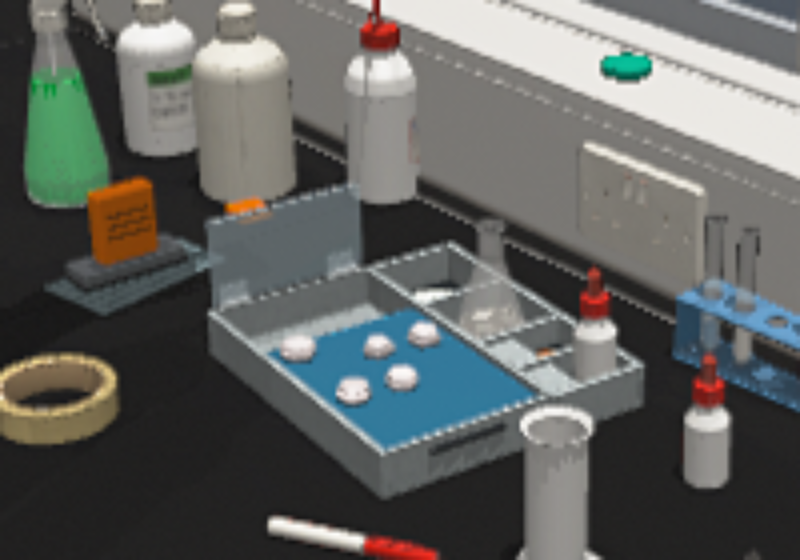

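```bash
cat > scr.py <<'E'
from h import *
def meas(d):
    w=cloud(d);hsv=cv2.cvtColor(d['frame'],cv2.COLOR_RGB2HSV);H,S,V=[hsv[...,i].astype(int) for i in range(3)]
    near=(w[...,1]>.25)&(w[...,1]<.5)&(w[...,0]>.3)&(w[...,0]<.65)
    m=near&(H<20)&(S>150)&(w[...,2]>.078);z=np.nanmedian(w[m][:,2])
    Q=w[m][:,:2].astype(np.float32);R=cv2.minAreaRect(Q);print('grip top z',z,'n',m.sum(),R)
    cn=cv2.findContours(m.astype(np.uint8),0,2)[0];cn=max(cn,key=len);Q=np.array([ray(d,u,v,.084)[:2] for u,v in cn[:,0,:]],np.float32);print(cv2.minAreaRect(Q))
    m=near&(w[...,2]>.0165)&(w[...,2]<.024);Q=np.array([ray(d,u,v,.02)[:2] for v,u in np.argwhere(m)],np.float32);print('foot',cv2.minAreaRect(Q))
    hue=near&(w[...,2]<.009)&(V>75)&(H>80);n,l,st,c=cv2.connectedComponentsWithStats(cv2.morphologyEx(hue.astype(np.uint8),cv2.MORPH_CLOSE,np.ones((5,5))))
    k=1+np.argmax(st[1:,4]);Q=np.array([ray(d,u,v,.004)[:2] for v,u in np.argwhere(l==k)],np.float32);print('mat',cv2.minAreaRect(Q))
E
python3 - <<'E'
from scr import *
meas(dict(np.load('w4.npz')))
E
```

```text
grip top z 0.08447987186429415 n 934 ((0.46881526708602905, 0.3757345378398895), (0.021100584417581558, 0.054597534239292145), 88.64827728271484)
((0.46887022256851196, 0.3754180669784546), (0.021225642412900925, 0.05437816306948662), 88.82987976074219)
foot ((0.5326442122459412, 0.3995770215988159), (0.24023130536079407, 0.06782849133014679), 20.027097702026367)
mat ((0.47376108169555664, 0.36940449476242065), (0.14082063734531403, 0.0813862532377243), 9.985342025756836)
```

Request:
apply_moves:
  moves:
    - [-0.002,0.02,0,0,0,6.8]
    - [-0.004,0.04,0,0,0,13.6]
    - [-0.006,0.06,0,0,0,20.5]
    - [-0.008,0.08,0,0,0,27.5]
    - [-0.01,0.1,0,0,0,34.5]
    - [-0.01,0.109,-0.02,0,0,41.5]
    - [-0.01,0.109,-0.04,0,0,48.5]
    - [-0.01,0.109,-0.05,0,0,55]

```text
t: 8.08
position: [0.4662, 0.3706, 0.2531]
eef_rot: [-1.115, -2.932, 0.022]
force: [-0.6, -1.2, -1.0]
finger_gap: 0.0929
```

Run:
```python
from h import *
need((.469,.3755,.17),88.7)
```

```text
t 8.08 at [0.4662 0.3706 0.2531] gap 0.0929 shift [ 0.0028  0.0049 -0.0831] turn [ 0.8 -0.3 40.3] q [-0.81  0.52  0.17  1.55 -0.09  1.1   0.22]
```

Request:
apply_moves:
  moves:
    - [0.003,0.005,-0.02,0.1,0,6.8]
    - [0.003,0.005,-0.04,0.3,-0.1,13.6]
    - [0.003,0.005,-0.06,0.5,-0.2,20.4]
    - [0.003,0.005,-0.08,0.8,-0.3,27]
    - [0.003,0.005,-0.1,0.8,-0.3,34]
    - [0.003,0.005,-0.11,0.8,-0.3,40.3]
    - [0.003,0.005,-0.11,0.8,-0.3,40.3]
    - [0.003,0.005,-0.11,0.8,-0.3,40.3]

```text
t: 8.75
position: [0.4689, 0.3738, 0.1412]
eef_rot: [-0.044, -3.138, 0.005]
force: [0.0, -0.1, -0.0]
finger_gap: 0.0929
```

Run:
```python
from h import *
need((.469,.3755,.048),88.7)
d=grab('scene')
cv2.imwrite('pics/s7.png',cv2.resize(d['frame'][120:240,160:330,::-1],None,fx=4,fy=4))
```

```text
t 8.75 at [0.4689 0.3738 0.1412] gap 0.0929 shift [ 0.0001  0.0017 -0.0932] turn [ 0.2 -0.2  0.3] q [-0.69  0.63 -0.03  1.68  0.03  0.84  0.81]
```

View pics/s7.png

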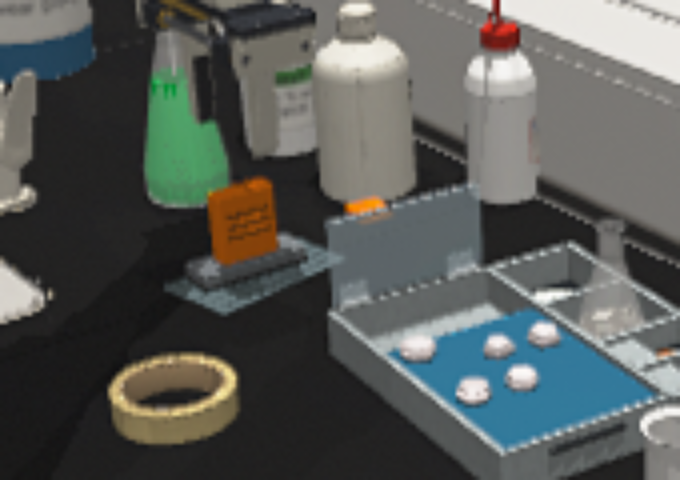

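Run:
```python
from h import *
d=grab('scene','s8.png')
for p in [(.469,.374,.130),(.469,.42,.13),(.469,.328,.13),(.469,.3755,.084)]:
    u,v=proj(d,p);print(p,u,v,'crop',(u-160)*4,(v-120)*4)
grab('wrist','w5.png');grab('side','sd5.png')
```

```text
(0.469, 0.374, 0.13) 217.9874877204494 154.21287143006225 crop 231.94995088179758 136.851485720249
(0.469, 0.42, 0.13) 211.10204442458382 150.4547645796588 crop 204.4081776983353 121.81905831863514
(0.469, 0.328, 0.13) 225.13560892378814 158.11434909932316 crop 260.54243569515256 152.45739639729265
(0.469, 0.3755, 0.084) 219.0507311744655 166.5546815152698 crop 236.20292469786204 186.21872606107922
```

View pics/s8.png

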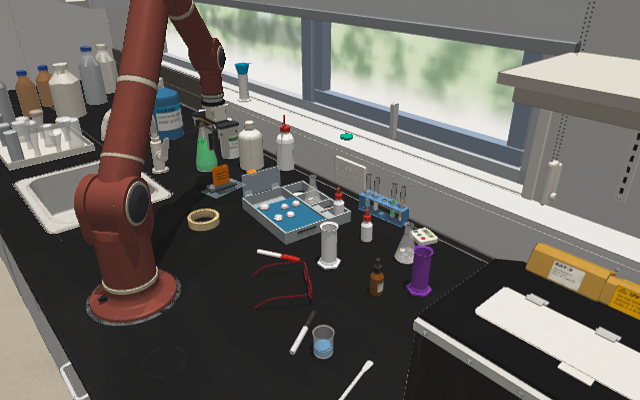

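View pics/w5.png

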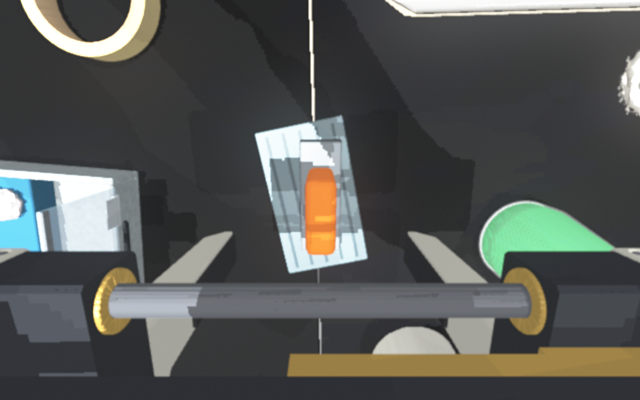

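Run:
```python
from h import *
for n in ['scene','side']:
    d=grab(n);w=cloud(d);hsv=cv2.cvtColor(d['frame'],cv2.COLOR_RGB2HSV)
    m=(w[...,0]>.4)&(w[...,0]<.55)&(w[...,1]>.4)&(w[...,1]<.75)&(w[...,2]>.03)&(w[...,2]<.35)
    g=m&(abs(hsv[...,0].astype(int)-70)<15)&(hsv[...,1]>80)
    print(n,g.sum(),np.nanmin(w[g],0),np.nanmax(w[g],0))
```

```text
scene 403 [0.46135076 0.42214614 0.03005734] [0.54864895 0.58530108 0.16623465]
side 186 [0.48082572 0.51721033 0.03041344] [0.54933056 0.56480158 0.11479166]
```

View pics/sd5.png

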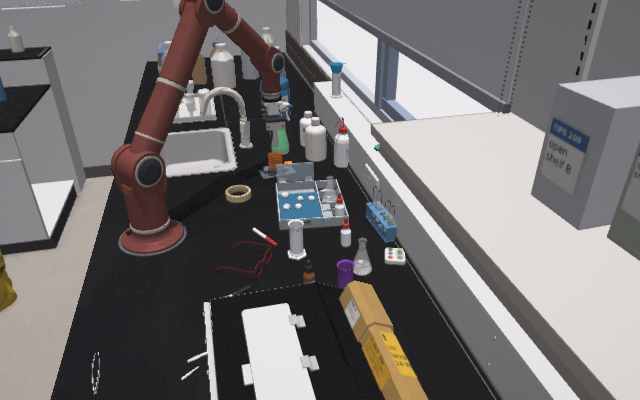

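Request:
apply_moves:
  moves:
    - [0,0.002,-0.02,0.2,-0.2,0.3]
    - [0,0.002,-0.045,0.2,-0.2,0.3]
    - [0,0.002,-0.07,0.2,-0.2,0.3]
    - [0,0.002,-0.085,0.2,-0.2,0.3]
    - [0,0.002,-0.093,0.2,-0.2,0.3]
    - [0,0.002,-0.093,0.2,-0.2,0.3]
    - [0,0.002,-0.093,0.2,-0.2,0.3]

```text
t: 9.63
position: [0.4699, 0.3783, 0.0514]
eef_rot: [0.03, 3.136, 0.008]
force: [-0.1, 0.1, -0.4]
finger_gap: 0.0932
```

Run:
```python
from h import *
need((.469,.3755,.048),88.7)
```

```text
t 9.63 at [0.4699 0.3783 0.0514] gap 0.0932 shift [-0.0009 -0.0028 -0.0034] turn [-0.3  0.3 -0.2] q [-0.7   0.75 -0.03  1.74  0.03  0.64  0.81]
```

Request:
apply_moves:
  moves:
    - [-0.001,-0.003,-0.003,0,0,0]
    - [-0.001,-0.003,-0.003,0,0,0]
    - [-0.001,-0.003,-0.003,0,0,0]
    - [-0.001,-0.003,-0.003,0,0,0]
    - [-0.001,-0.003,-0.003,0,0,0]
    - [-0.001,-0.003,-0.003,0,0,0]
    - [-0.001,-0.003,-0.003,0,0,0]
    - [-0.001,-0.003,-0.003,0,0,0]
  claw: 0

```text
t: 10.3
position: [0.4689, 0.3754, 0.0485]
eef_rot: [0.03, 3.136, 0.008]
force: [0.7, -0.2, 0.5]
finger_gap: 0.0442
```

Request:
apply_moves:
  moves:
    - [0,0,0,0,0,0]
    - [0,0,0,0,0,0]
    - [0,0,0,0,0,0]
    - [0,0,0,0,0,0]
    - [0,0,0,0,0,0]
    - [0,0,0,0,0,0]
    - [0,0,0,0,0,0]
    - [0,0,0,0,0,0]

```text
t: 10.97
position: [0.4689, 0.3754, 0.0485]
eef_rot: [0.03, 3.136, 0.008]
force: [0.1, 0.1, -0.2]
finger_gap: 0.0215
```

Run:
```python
from h import *
need((.469,.3755,.048),88.7)
```

```text
t 10.97 at [0.4689 0.3754 0.0485] gap 0.0215 shift [ 0.0001  0.0001 -0.0005] turn [-0.3  0.3 -0.2] q [-0.69  0.76 -0.03  1.75  0.03  0.63  0.81]
```

```bash
cat >> h.py <<'E'
def tw(x_,y_,pm=(.5002,.0268)):
    o,x,y=tray_frame(pm,YAW);return o+x_/1000*x+y_/1000*y
E
python3 - <<'E'
from h import *
for p in [(-58,-90),(-58,49),(-23,-90),(-23,49)]: print(p,tw(*p).round(4))
need((*tw(-58,-90),.21),82.84)
E
```

```text
(-58, -90) [ 0.4765 -0.0252]
(-58, 49) [0.4939 0.1128]
(-23, -90) [ 0.5113 -0.0295]
(-23, 49) [0.5286 0.1084]
t 10.97 at [0.4689 0.3754 0.0485] gap 0.0215 shift [ 0.0076 -0.4006  0.1615] turn [-0.3  0.3 -6.1] q [-0.69  0.76 -0.03  1.75  0.03  0.63  0.81]
```

Request:
apply_moves:
  moves:
    - [0,0,0.015,0,0,0]
    - [0,0,0.04,0,0,0]
    - [0,0,0.075,0,0,0]
    - [0,0,0.11,0,0,-2]
    - [0,0,0.14,0,0,-4]
    - [0,0,0.161,0,0,-6]
    - [0,0,0.161,0,0,-6]
    - [0,0,0.161,0,0,-6]

```text
t: 11.63
position: [0.4689, 0.3755, 0.21]
eef_rot: [0.193, 3.129, 0.009]
force: [0.3, -0.7, -2.9]
finger_gap: 0.0218
```

Run:
```python
from h import *
need((*tw(-58,-90),.21),82.84)
d=grab('scene')
cv2.imwrite('pics/s9.png',cv2.resize(d['frame'][100:240,160:330,::-1],None,fx=4,fy=4))
```

```text
t 11.63 at [0.4689 0.3755 0.21  ] gap 0.0218 shift [ 0.0076 -0.4006 -0.    ] turn [-0.3  0.4 -0.1] q [-0.71  0.55 -0.    1.61  0.    0.97  0.73]
```

View pics/s9.png

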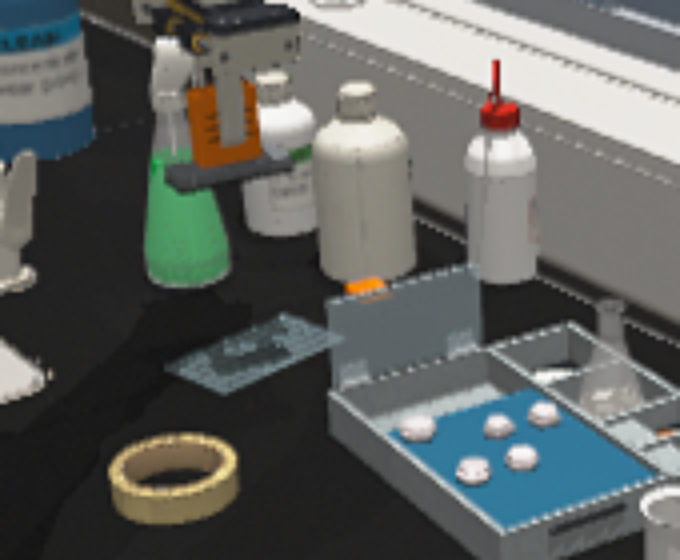

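Request:
apply_moves:
  moves:
    - [0.001,-0.03,0,0,0,0]
    - [0.002,-0.07,0,0,0,0]
    - [0.002,-0.11,0,0,0,0]
    - [0.003,-0.15,0,0,0,0]
    - [0.004,-0.19,0,0,0,0]
    - [0.005,-0.23,0,0,0,0]
    - [0.005,-0.265,0,0,0,0]
    - [0.006,-0.29,0,0,0,0]

```text
t: 12.35
position: [0.472, 0.0801, 0.2061]
eef_rot: [-0.199, -3.134, 0.001]
force: [-0.8, -0.2, -2.4]
finger_gap: 0.0216
```

Request:
apply_moves:
  moves:
    - [0.001,-0.03,0,0,0,0]
    - [0.002,-0.06,0,0,0,0]
    - [0.002,-0.09,-0.01,0,0,0]
    - [0.002,-0.105,-0.03,0,0,0]
    - [0.002,-0.108,-0.05,0,0,0]
    - [0.002,-0.108,-0.05,0,0,0]
    - [0.002,-0.108,-0.05,0,0,0]

```text
t: 12.93
position: [0.472, -0.0277, 0.1542]
eef_rot: [-0.198, -3.128, 0.0]
force: [0.2, 0.2, -1.4]
finger_gap: 0.0219
```

Run:
```python
from h import *
need((*tw(-58,-90),.076),82.84)
d=grab('wrist','w6.png');np.savez('w6.npz',**d)
d=grab('scene')
cv2.imwrite('pics/s10.png',cv2.resize(d['frame'][110:270,220:420,::-1],None,fx=4,fy=3.7))
```

```text
t 12.93 at [ 0.472  -0.0277  0.1542] gap 0.0219 shift [ 0.0045  0.0025 -0.0782] turn [-0.  -0.4  0.1] q [-0.01  0.45  0.03  2.01 -0.02  0.69  1.48]
```

View pics/w6.png

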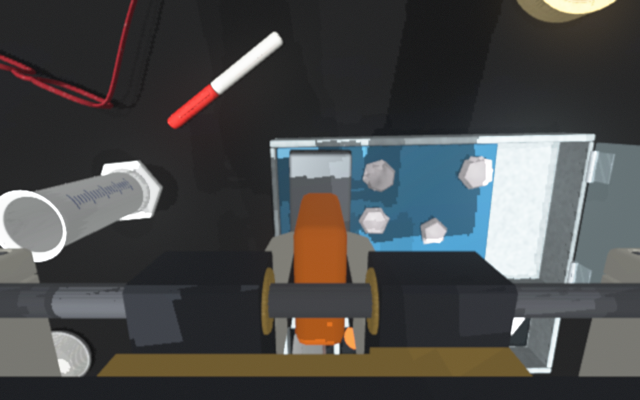

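View pics/s10.png

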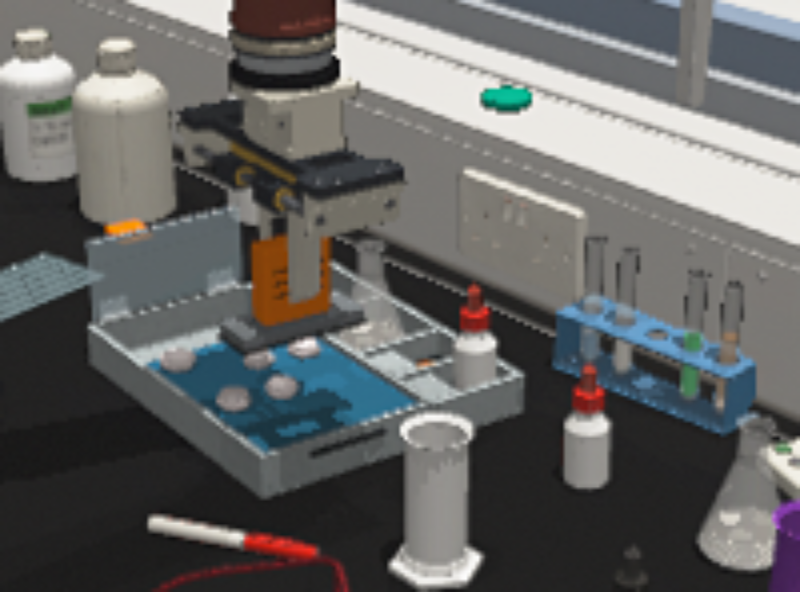

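Run:
```python
from h import *
d=dict(np.load('w6.npz'));w=cloud(d);o,x,y=tray_frame((.5002,.0268),YAW)
t=np.stack([(w[...,:2]-o)@x,(w[...,:2]-o)@y],-1)*1000
m=(abs(w[...,2]-.1267)<.004);m[:140]=0;m[260:]=0;m[:,:280]=0;m[:,360:]=0
q=t[m];print('foot top',m.sum(),np.nanmedian(w[m][:,2]),np.percentile(q,[1,50,99],axis=0).round(1))
R=cv2.minAreaRect(q.astype(np.float32));print(R)
s=r.observe();p=s['position'][:2]-o;print('tcp tray',p@x,p@y)
# front lip top and plate
for u in (400,440):
    for v in range(130,165,2): print(u,v,t[v,u].round(1),w[v,u,2].round(4))
```

```text
foot top 3157 0.1271603551900747 [[-112.4 -110.5]
 [ -98.3  -92.6]
 [ -68.1  -75.1]]
((-88.96501922607422, -92.72689056396484), (36.10511016845703, 47.494388580322266), 89.77040100097656)
tcp tray -0.06028887667710975 -0.09197528540381122
400 130 [-122.3  -17.4] 0.0009
400 132 [-120.5  -17.4] 0.0014
400 134 [-118.7  -17.3] 0.0013
400 136 [-117.5  -21.3] 0.0182
400 138 [-116.7  -26.1] 0.0383
400 140 [-115.1  -26.2] 0.0392
400 142 [-113.4  -25.8] 0.0378
400 144 [-111.8  -26. ] 0.0388
400 146 [-109.6  -23.7] 0.0302
400 148 [-107.9  -23.7] 0.0304
400 150 [-106.2  -23.8] 0.0312
400 152 [-104.5  -23.7] 0.0311
400 154 [-102.8  -23.6] 0.0313
400 156 [-101.1  -23.4] 0.0308
400 158 [-99.3 -23.3] 0.0307
400 160 [-97.5 -23. ] 0.0302
400 162 [-95.9 -23.2] 0.0311
400 164 [-94.1 -23. ] 0.0309
440 130 [-122.3   20.1] 0.0011
440 132 [-120.4   20.8] -0.0005
440 134 [-118.6   20.4] 0.001
440 136 [-118.     9.3] 0.0318
440 138 [-116.7    6.8] 0.0392
440 140 [-115.1    6.7] 0.0397
440 142 [-113.3    7.6] 0.0376
440 144 [-111.3   10.1] 0.0313
440 146 [-109.5   10.6] 0.0305
440 148 [-107.9   10.6] 0.0308
440 150 [-106.2   10.6] 0.0312
440 152 [-104.6   10.4] 0.0321
440 154 [-102.7   11.1] 0.0307
440 156 [-101.1   10.9] 0.0315
440 158 [-99.3  11.5] 0.0305
440 160 [-97.7  11. ] 0.0321
440 162 [-95.9  11.5] 0.0313
440 164 [-94.2  11.6] 0.0313
```

Run:
```python
from h import *
need((*tw(-56,-90),.0765),82.84)
```

```text
t 13.03 at [ 0.474  -0.0268  0.1561] gap 0.0219 shift [ 0.0045  0.0014 -0.0796] turn [-0.  -0.1 -0. ] q [-0.01  0.45  0.03  2.01 -0.02  0.69  1.48]
```

Request:
apply_moves:
  moves:
    - [0.0045,0.0014,-0.015,0,0,0]
    - [0.0045,0.0014,-0.035,0,0,0]
    - [0.0045,0.0014,-0.055,0,0,0]
    - [0.0045,0.0014,-0.065,0,0,0]
    - [0.0045,0.0014,-0.07,0,0,0]
    - [0.0045,0.0014,-0.07,0,0,0]
    - [0.0045,0.0014,-0.07,0,0,0]

```text
t: 13.62
position: [0.4793, -0.0249, 0.0868]
eef_rot: [-0.194, -3.136, -0.001]
force: [-0.8, 0.9, -2.0]
finger_gap: 0.022
```

Run:
```python
from h import *
need((*tw(-56,-90),.0765),82.84)
```

```text
t 13.62 at [ 0.4793 -0.0249  0.0868] gap 0.022 shift [-0.0008 -0.0005 -0.0103] turn [-0.  -0.  -0.1] q [-0.01  0.57  0.03  2.06 -0.03  0.51  1.48]
```

Request:
apply_moves:
  moves:
    - [-0.001,-0.0005,-0.004,0,0,0]
    - [-0.001,-0.0005,-0.008,0,0,0]
    - [-0.001,-0.0005,-0.01,0,0,0]
    - [-0.001,-0.0005,-0.01,0,0,0]

```text
t: 13.95
position: [0.4781, -0.0254, 0.0767]
eef_rot: [-0.194, -3.135, -0.001]
force: [0.2, 0.2, -0.9]
finger_gap: 0.022
```

Run:
```python
from h import *
need((*tw(-56,51),.0765),82.84)
```

```text
t 13.95 at [ 0.4781 -0.0254  0.0767] gap 0.022 shift [ 0.018   0.1398 -0.0002] turn [-0.  -0.  -0.1] q [-0.01  0.59  0.02  2.07 -0.03  0.49  1.48]
```

Request:
apply_moves:
  moves:
    - [0.001,0.008,0,0,0,0]
    - [0.0023,0.018,0,0,0,0]
    - [0.0036,0.028,0,0,0,0]
    - [0.0049,0.038,0,0,0,0]
    - [0.0062,0.048,0,0,0,0]
    - [0.0074,0.058,0,0,0,0]
    - [0.0086,0.067,0,0,0,0]
    - [0.0098,0.076,0,0,0,0]

```text
t: 14.62
position: [0.4879, 0.0518, 0.0767]
eef_rot: [-0.193, -3.135, -0.001]
force: [-0.3, -0.9, -1.9]
finger_gap: 0.0216
```

Run:
```python
from h import *
need((*tw(-56,51),.0765),82.84)
grab('wrist','w7.png')
```

```text
t 14.62 at [0.4879 0.0518 0.0767] gap 0.0216 shift [ 0.0082  0.0627 -0.0002] turn [-0.  -0.  -0.1] q [-0.18  0.6   0.04  2.04 -0.05  0.51  1.35]
```

View pics/w7.png

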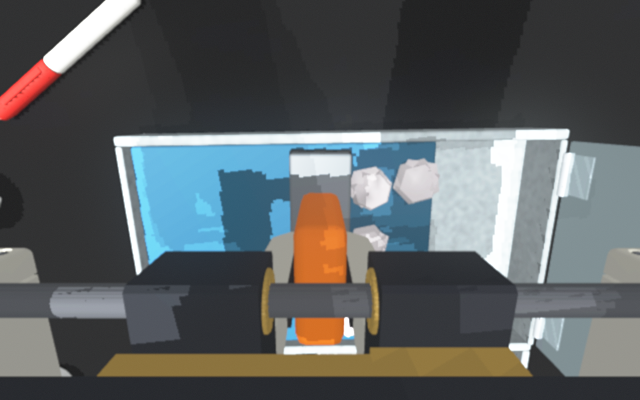

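Request:
apply_moves:
  moves:
    - [0.001,0.008,0,0,0,0]
    - [0.002,0.016,0,0,0,0]
    - [0.003,0.024,0,0,0,0]
    - [0.004,0.032,0,0,0,0]
    - [0.005,0.04,0,0,0,0]
    - [0.006,0.048,0,0,0,0]
    - [0.0072,0.056,0,0,0,0]
    - [0.008,0.062,0,0,0,0]

```text
t: 15.33
position: [0.4965, 0.1177, 0.0767]
eef_rot: [0.187, 3.136, 0.005]
force: [-0.4, -0.8, -1.8]
finger_gap: 0.0218
```

Request:
apply_moves:
  moves:
    - [0.0003,0.002,0,0,0,0]
    - [0.0004,0.003,0,0,0,0]
    - [0.0004,0.003,0,0,0,0]

```text
t: 15.58
position: [0.4969, 0.1209, 0.0767]
eef_rot: [0.187, 3.136, 0.005]
force: [-0.5, -0.2, -0.8]
finger_gap: 0.0216
```

Run:
```python
from h import *
need((*tw(-56,51),.0765),82.84)
grab('wrist','w8.png')
d=grab('scene')
cv2.imwrite('pics/s11.png',cv2.resize(d['frame'][110:270,220:420,::-1],None,fx=4,fy=3.7))
```

```text
t 15.58 at [0.4969 0.1209 0.0767] gap 0.0216 shift [-0.0008 -0.0064 -0.0002] turn [-0.2  0.  -0.4] q [-0.32  0.62  0.06  1.98 -0.07  0.54  1.24]
```

View pics/w8.png

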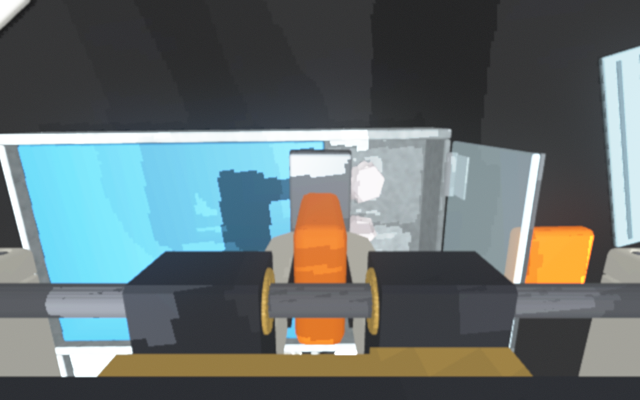

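View pics/s11.png

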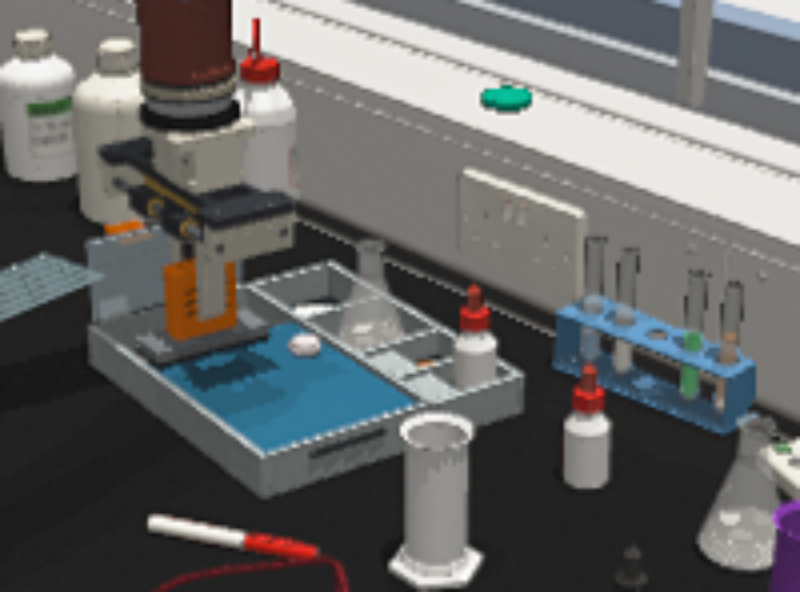

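Request:
apply_moves:
  moves:
    - [0,0,0.02,0,0,-0.4]
    - [0,-0.01,0.04,0,0,-0.4]
    - [0.005,-0.03,0.045,0,0,-0.4]
    - [0.015,-0.06,0.045,0,0,-0.4]
    - [0.022,-0.09,0.045,0,0,-0.4]
    - [0.022,-0.102,0.045,0,0,-0.4]
    - [0.022,-0.102,0.045,0,0,-0.4]
    - [0.022,-0.102,0.045,0,0,-0.4]

```text
t: 16.35
position: [0.5182, 0.0178, 0.1215]
eef_rot: [-0.203, -3.134, -0.005]
force: [0.8, 1.2, -2.4]
finger_gap: 0.022
```

Run:
```python
from h import *
need((*tw(-21,-42),.0765),82.84)
d=grab('wrist','w9.png')
d=grab('scene')
cv2.imwrite('pics/s12.png',cv2.resize(d['frame'][110:270,220:420,::-1],None,fx=4,fy=3.7))
```

```text
t 16.35 at [0.5182 0.0178 0.1215] gap 0.022 shift [ 0.0011  0.0001 -0.045 ] turn [-0.2 -0.1  0.2] q [-0.11  0.56  0.06  1.93 -0.05  0.66  1.42]
```

View pics/w9.png

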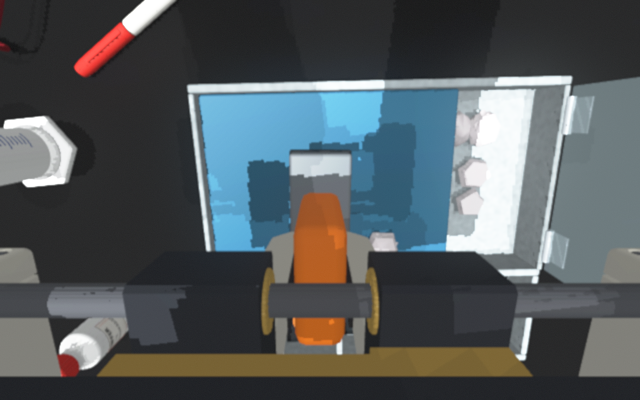

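View pics/s12.png

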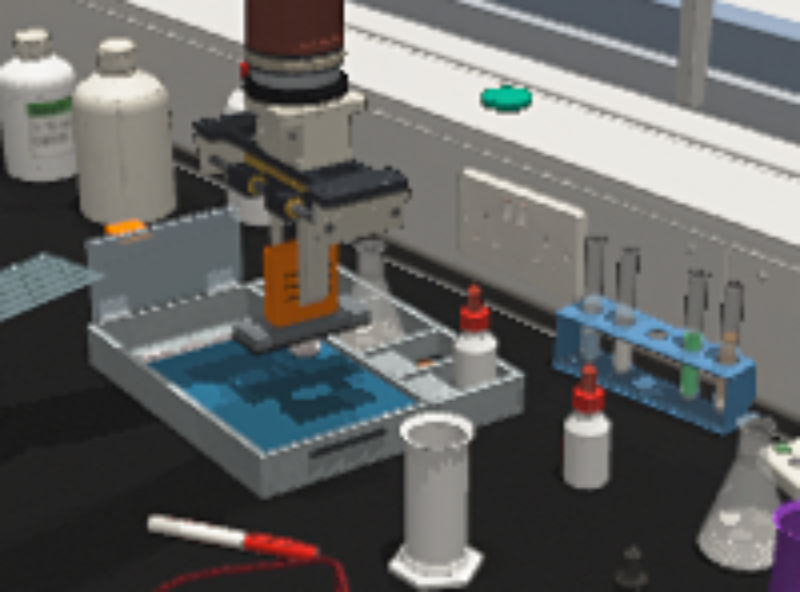

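Request:
apply_moves:
  moves:
    - [0.001,0,-0.01,0,0,0.2]
    - [0.001,0,-0.025,0,0,0.2]
    - [0.001,0,-0.036,0,0,0.2]
    - [0.001,0,-0.042,0,0,0.2]
    - [0.001,0,-0.0445,0,0,0.2]
    - [0.001,0,-0.0445,0,0,0.2]
    - [0.001,0,-0.0445,0,0,0.2]

```text
t: 17.03
position: [0.5195, 0.0207, 0.077]
eef_rot: [-0.189, -3.135, -0.007]
force: [0.1, 0.4, -1.5]
finger_gap: 0.022
```

Run:
```python
from h import *
need((*tw(-21,53),.0765),82.84)
```

```text
t 17.03 at [0.5195 0.0207 0.077 ] gap 0.022 shift [ 0.0116  0.0915 -0.0005] turn [-0.3 -0.  -0.3] q [-0.11  0.63  0.04  1.96 -0.06  0.56  1.43]
```

Request:
apply_moves:
  moves:
    - [0.0012,0.009,-0.0005,0,0,-0.2]
    - [0.0025,0.019,-0.0005,0,0,-0.3]
    - [0.0037,0.029,-0.0005,0,0,-0.3]
    - [0.005,0.039,-0.0005,0,0,-0.3]
    - [0.0062,0.049,-0.0005,0,0,-0.3]
    - [0.0075,0.059,-0.0005,0,0,-0.3]
    - [0.0087,0.069,-0.0005,0,0,-0.3]
    - [0.01,0.079,-0.0005,0,0,-0.3]

```text
t: 17.7
position: [0.5295, 0.101, 0.0765]
eef_rot: [-0.196, -3.135, -0.007]
force: [0.5, 0.4, -0.6]
finger_gap: 0.0216
```

Request:
apply_moves:
  moves:
    - [0.001,0.007,0,0,0,0]
    - [0.0015,0.012,0,0,0,0]
    - [0.0017,0.014,0,0,0,0]
    - [0.0017,0.014,0,0,0,0]
    - [0.0017,0.014,0.005,0,0,0]
    - [0.0017,0.0,0.03,0,0,0]
    - [0.001,-0.03,0.06,0,0,0]
    - [0,-0.06,0.08,0,0,0]

```text
t: 18.37
position: [0.5301, 0.0408, 0.1587]
eef_rot: [0.193, 3.134, 0.008]
force: [1.0, -1.0, -0.8]
finger_gap: 0.0216
```

Run:
```python
from h import *
need((*tw(-21,53),.0765),82.84)
d=grab('wrist','w10.png');np.savez('w10.npz',**d)
d=grab('scene')
cv2.imwrite('pics/s13.png',cv2.resize(d['frame'][110:270,220:420,::-1],None,fx=4,fy=3.7))
```

```text
t 18.37 at [0.5301 0.0408 0.1587] gap 0.0216 shift [ 0.0009  0.0713 -0.0822] turn [-0.3  0.1 -0.1] q [-0.16  0.52  0.07  1.86 -0.06  0.77  1.39]
```

View pics/w10.png

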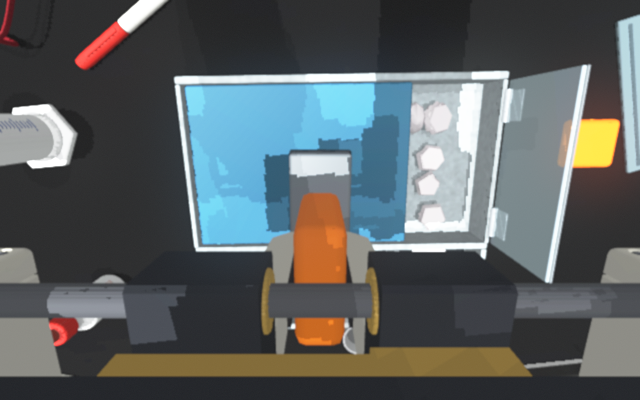

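View pics/s13.png

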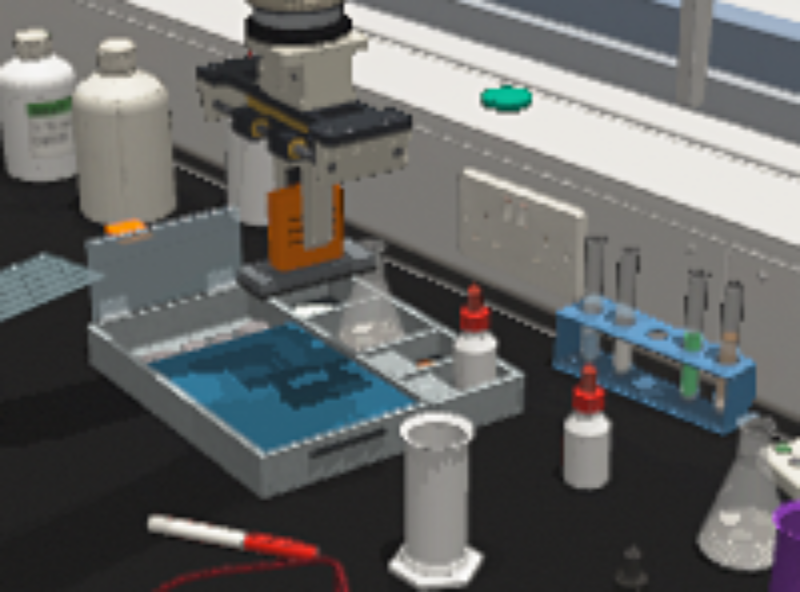

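Run:
```python
from h import *
d=dict(np.load('w10.npz'));w=cloud(d);o,x,y=tray_frame((.5002,.0268),YAW)
for u,v in [(415,117),(437,118),(430,157),(427,183),(430,215),(455,150)]:
    p=w[v-2:v+3,u-2:u+3].reshape(-1,3);q=np.nanmedian(p,0);print((u,v),round((q[:2]-o)@x*1000),round((q[:2]-o)@y*1000),q[2].round(4))
need((.4738,.3694,.22),100)
```

```text
(415, 117) -84 64 0.0318
(437, 118) -83 87 0.0213
(430, 157) -48 84 0.0186
(427, 183) -24 84 0.0185
(430, 215) 7 89 0.0185
(455, 150) -54 113 0.0051
t 18.47 at [0.5319 0.0325 0.1606] gap 0.022 shift [-0.0581  0.3369  0.0594] turn [-0.   0.4 17.8] q [-0.16  0.51  0.08  1.86 -0.06  0.76  1.39]
```

Run:
```python
from h import *
d=dict(np.load('w10.npz'));w=cloud(d);o,x,y=tray_frame((.5002,.0268),YAW)
cv2.imwrite('pics/w10c.png',cv2.resize(d['frame'][80:170,380:480,::-1],None,fx=6,fy=6,interpolation=cv2.INTER_CUBIC))
for v in (110,114,118,122,126,130):
    print(v,[(u,round((w[v,u,:2]-o)@y*1000),round(w[v,u,2]*1000)) for u in range(402,450,4)])
```

```text
110 [(402, 53, 30), (406, 56, 32), (410, 60, 30), (414, 64, 29), (418, 67, 29), (422, 71, 27), (426, 77, 18), (430, 80, 21), (434, 83, 23), (438, 87, 21), (442, 91, 19), (446, 95, 18)]
114 [(402, 53, 30), (406, 56, 31), (410, 60, 30), (414, 63, 30), (418, 67, 31), (422, 71, 29), (426, 76, 22), (430, 80, 22), (434, 83, 23), (438, 87, 21), (442, 92, 18), (446, 96, 16)]
118 [(402, 53, 31), (406, 57, 30), (410, 60, 31), (414, 63, 32), (418, 67, 31), (422, 71, 29), (426, 77, 22), (430, 80, 24), (434, 84, 22), (438, 87, 21), (442, 92, 18), (446, 96, 19)]
122 [(402, 53, 31), (406, 57, 30), (410, 61, 29), (414, 64, 30), (418, 67, 30), (422, 71, 28), (426, 77, 22), (430, 80, 23), (434, 84, 22), (438, 88, 20), (442, 92, 19), (446, 97, 17)]
126 [(402, 54, 31), (406, 57, 31), (410, 62, 27), (414, 65, 28), (418, 68, 28), (422, 79, 6), (426, 78, 19), (430, 81, 22), (434, 84, 23), (438, 88, 20), (442, 92, 19), (446, 97, 18)]
130 [(402, 54, 32), (406, 57, 31), (410, 63, 22), (414, 65, 27), (418, 71, 21), (422, 79, 5), (426, 79, 19), (430, 82, 20), (434, 85, 20), (438, 89, 21), (442, 94, 15), (446, 101, 7)]
```

View pics/w10c.png

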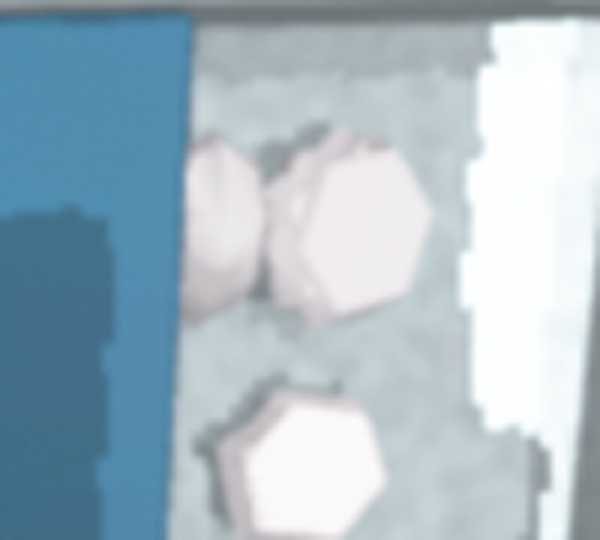

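Request:
apply_moves:
  moves:
    - [0,0,0.025,0,0,2]
    - [-0.005,0.02,0.05,0,0,5]
    - [-0.01,0.055,0.055,0,0,8]
    - [-0.015,0.095,0.055,0,0,11]
    - [-0.022,0.135,0.055,0,0,14]
    - [-0.03,0.175,0.055,0,0,17]
    - [-0.038,0.215,0.055,0,0.4,17.8]
    - [-0.046,0.25,0.055,0,0.4,17.8]

```text
t: 19.13
position: [0.4851, 0.2846, 0.2157]
eef_rot: [-0.273, 3.129, 0.002]
force: [0.7, 0.9, -1.0]
finger_gap: 0.0217
```

Run:
```python
from h import *
need((.4755,.3694,.1),100)
```

```text
t 19.13 at [0.4851 0.2846 0.2157] gap 0.0217 shift [-0.0096  0.0848 -0.1157] turn [-0.1  0.   0. ] q [-0.55  0.49 -0.02  1.7   0.01  0.95  1.16]
```

Request:
apply_moves:
  moves:
    - [-0.005,0.035,0,0,0,0]
    - [-0.0096,0.07,0,0,0,0]
    - [-0.0096,0.085,-0.02,0,0,0]
    - [-0.0096,0.085,-0.05,0,0,0]
    - [-0.0096,0.085,-0.085,0,0,0]
    - [-0.0096,0.085,-0.116,0,0,0]
    - [-0.0096,0.085,-0.13,0,0,0]
    - [-0.0096,0.085,-0.13,0,0,0]

```text
t: 19.8
position: [0.4731, 0.3667, 0.0815]
eef_rot: [0.271, -3.123, 0.007]
force: [0.5, -0.3, -1.4]
finger_gap: 0.0215
```

Run:
```python
from h import *
need((.4755,.3694,.0495),100)
d=grab('wrist','w11.png')
```

```text
t 19.8 at [0.4731 0.3667 0.0815] gap 0.0215 shift [ 0.0024  0.0027 -0.032 ] turn [ 0.3 -0.4  0.1] q [-0.68  0.71 -0.02  1.72  0.02  0.72  1.03]
```

View pics/w11.png

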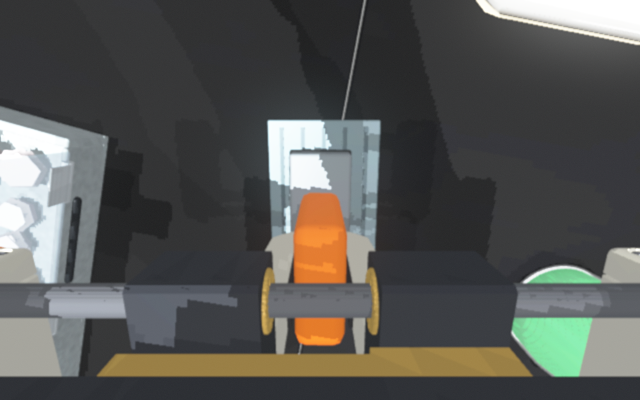

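Request:
apply_moves:
  moves:
    - [0.002,0.0027,-0.01,0.2,-0.3,0]
    - [0.0024,0.0027,-0.02,0.3,-0.4,0]
    - [0.0024,0.0027,-0.028,0.3,-0.4,0]
    - [0.0024,0.0027,-0.031,0.3,-0.4,0]
    - [0.0024,0.0027,-0.031,0.3,-0.4,0]
    - [0.0024,0.0027,-0.032,0.3,-0.4,0]

```text
t: 20.35
position: [0.4772, 0.3708, 0.0522]
eef_rot: [-0.271, 3.125, 0.005]
force: [0.5, 0.6, -0.9]
finger_gap: 0.0219
```

Run:
```python
from h import *
need((.4755,.3694,.0487),100)
```

```text
t 20.35 at [0.4772 0.3708 0.0522] gap 0.0219 shift [-0.0017 -0.0014 -0.0035] turn [-0.2  0.3  0.1] q [-0.68  0.76 -0.02  1.74  0.03  0.64  1.02]
```

Request:
apply_moves:
  moves:
    - [-0.001,-0.001,-0.002,0,0.2,0]
    - [-0.0015,-0.001,-0.0035,0,0.3,0]
    - [-0.0015,-0.001,-0.004,0,0.3,0]
    - [-0.0015,-0.001,-0.004,0,0.3,0]

```text
t: 20.68
position: [0.4758, 0.3698, 0.0486]
eef_rot: [0.271, -3.13, -0.006]
force: [-0.7, -0.1, 0.5]
finger_gap: 0.0215
```

Request:
apply_moves:
  moves:
    - [0,0,0,0,0,0]
    - [0,0,0,0,0,0]
    - [0,0,0,0,0,0]
    - [0,0,0,0,0,0]
    - [0,0,0,0,0,0]
    - [0,0,0,0,0,0]
    - [0,0,0,0,0,0]
    - [0,0,0,0,0,0]
  claw: 1

```text
t: 21.35
position: [0.4759, 0.3698, 0.0486]
eef_rot: [0.271, -3.13, -0.006]
force: [-0.5, -0.2, 0.5]
finger_gap: 0.0707
```

Request:
apply_moves:
  moves:
    - [0,0,0.02,0,0,0]
    - [0,0,0.06,0,0,0]
    - [0,0,0.1,0,0,0]
    - [0,0,0.14,0,0,0]
    - [0,0,0.18,0,0,-6]
    - [0,0,0.2,0,0,-12]
    - [0,0,0.2,0,0,-19]
    - [0,0,0.2,0,0,-25]

```text
t: 22.02
position: [0.4766, 0.3704, 0.2511]
eef_rot: [0.421, 3.11, 0.012]
force: [-0.8, -0.1, -0.7]
finger_gap: 0.0933
```

Run:
```python
from scr import *
need((.501,.23,.2),-7.16)
d=grab('wrist','w12.png')
try: meas(d)
except Exception as e: print(e)
```

```text
t 22.02 at [0.4766 0.3704 0.2511] gap 0.0933 shift [ 0.0244 -0.1404 -0.0511] turn [ -0.1   0.5 -81.7] q [-0.75  0.52  0.09  1.54 -0.06  1.07  0.66]
grip top z 0.08445300939475986 n 917 ((0.47526222467422485, 0.3493202328681946), (0.05325474590063095, 0.0665530115365982), 4.602991580963135)
((0.4737683832645416, 0.3707149028778076), (0.05444621294736862, 0.02113131247460842), 9.639328956604004)
foot ((0.5325525999069214, 0.39119482040405273), (0.22592534124851227, 0.051716238260269165), 19.90331268310547)
mat ((0.47766032814979553, 0.3703005909919739), (0.15103504061698914, 0.08257359266281128), 9.9422025680542)
```

View pics/w12.png

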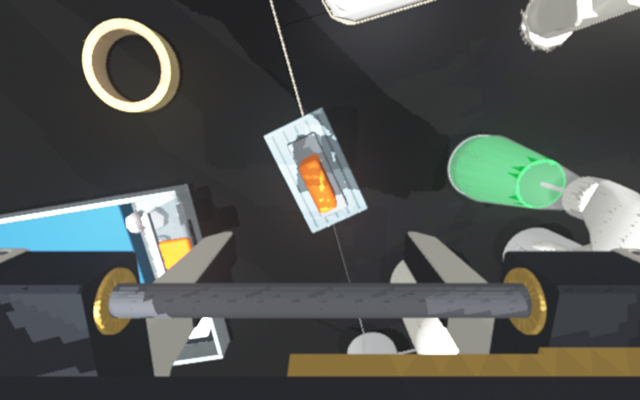

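Request:
apply_moves:
  moves:
    - [0.003,-0.02,0,0,0,-6.8]
    - [0.006,-0.04,0,0,0,-13.7]
    - [0.01,-0.06,0,0,0,-20.6]
    - [0.013,-0.08,0,0,0,-27.5]
    - [0.016,-0.1,0,0,0,-34.5]
    - [0.02,-0.12,0,0,0,-41.5]
    - [0.023,-0.137,0,0,0,-48.5]
    - [0.023,-0.137,0,0,0,-55]

```text
t: 22.73
position: [0.4998, 0.2279, 0.2499]
eef_rot: [1.824, 2.55, 0.002]
force: [0.3, 0.7, 0.2]
finger_gap: 0.093
```

Run:
```python
from h import *
need((.4998,.2335,.17),-7.16)
```

```text
t 22.73 at [0.4998 0.2279 0.2499] gap 0.093 shift [-0.      0.0056 -0.0799] turn [  0.2   0.3 -26. ] q [-0.72  0.45  0.37  1.7  -0.18  1.02  0.04]
```

Request:
apply_moves:
  moves:
    - [0,0.005,-0.02,0,0,-6.8]
    - [0,0.0056,-0.04,0.2,0.3,-13.7]
    - [0,0.0056,-0.06,0.2,0.3,-20.6]
    - [0,0.0056,-0.075,0.2,0.3,-26]
    - [0,0.0056,-0.08,0.2,0.3,-26]
    - [0,0.0056,-0.08,0.2,0.3,-26]
    - [0,0.0056,-0.08,0.2,0.3,-26]

```text
t: 23.32
position: [0.5, 0.2336, 0.1702]
eef_rot: [2.352, 2.082, -0.0]
force: [0.1, -0.2, 0.4]
finger_gap: 0.093
```

Run:
```python
from h import *
need((.4998,.2335,.102),-7.16)
d=grab('wrist','w13.png');w=cloud(d);hsv=cv2.cvtColor(d['frame'],cv2.COLOR_RGB2HSV)
m=(hsv[...,0]<25)&(hsv[...,1]>130)&(w[...,2]>.06)&(w[...,2]<.13)&(w[...,1]<.3);m[260:]=0
print(m.sum(),np.nanmin(w[m],0),np.nanmax(w[m],0),np.nanmedian(w[m],0))
d=grab('scene')
cv2.imwrite('pics/s14.png',cv2.resize(d['frame'][110:270,190:390,::-1],None,fx=4,fy=3.7))
```

```text
t 23.32 at [0.5    0.2336 0.1702] gap 0.093 shift [-0.0002 -0.0001 -0.0682] turn [ 0.   0.  -0.2] q [-0.77  0.56  0.45  1.8  -0.31  0.85 -0.29]
678 [0.48209468 0.20369089 0.10562719] [0.51377884 0.23494114 0.11277565] [0.49355417 0.21496247 0.11053563]
```

View pics/w13.png

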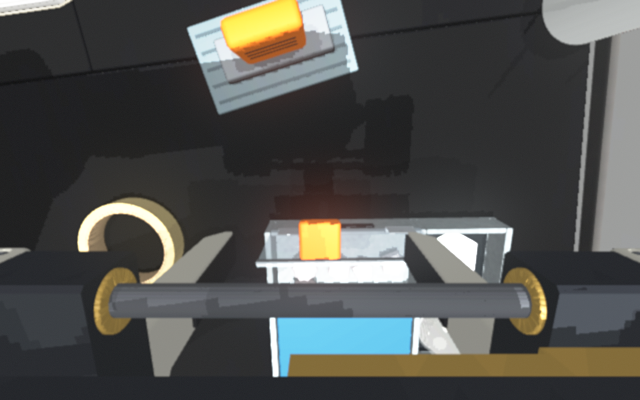

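View pics/s14.png

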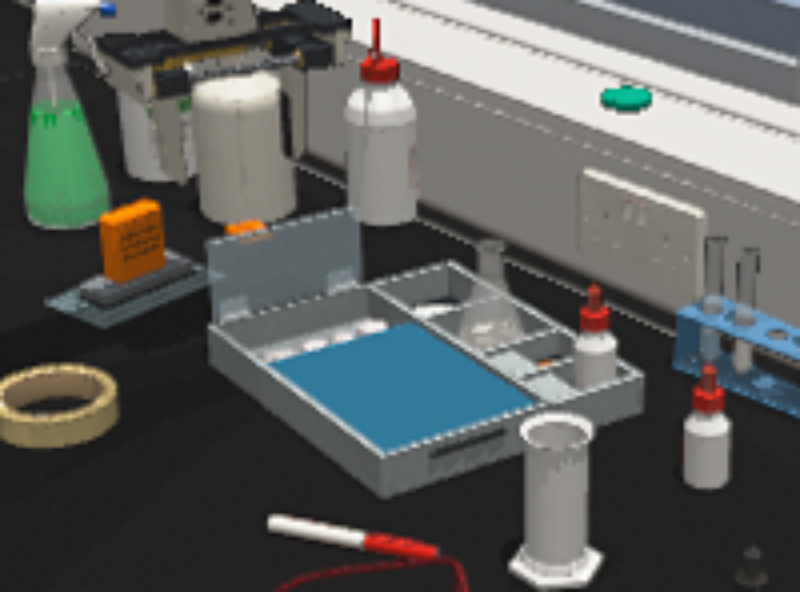

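Request:
apply_moves:
  moves:
    - [-0.001,-0.0045,-0.02,0,0,0]
    - [-0.001,-0.0045,-0.045,0,0,0]
    - [-0.001,-0.0045,-0.062,0,0,0]
    - [-0.001,-0.0045,-0.07,0,0,0]
    - [-0.001,-0.0045,-0.0715,0,0,0]
    - [-0.001,-0.0045,-0.0715,0,0,0]
    - [-0.001,-0.0045,-0.0715,0,0,0]

```text
t: 24.0
position: [0.5006, 0.2295, 0.1007]
eef_rot: [2.353, 2.08, 0.007]
force: [0.8, 0.4, 0.7]
finger_gap: 0.0929
```

Run:
```python
from h import *
need((.4985,.229,.0986),-7.16)
```

```text
t 24.0 at [0.5006 0.2295 0.1007] gap 0.0929 shift [-0.0021 -0.0005 -0.0021] turn [-0.1  0.2 -0.1] q [-0.72  0.65  0.4   1.87 -0.38  0.69 -0.23]
```

Request:
apply_moves:
  moves:
    - [-0.002,-0.0005,-0.002,0,0,0]
    - [-0.002,-0.0005,-0.002,0,0,0]
    - [-0.002,-0.0005,-0.002,0,0,0]
    - [-0.002,-0.0005,-0.002,0,0,0]
    - [-0.002,-0.0005,-0.002,0,0,0]
    - [-0.002,-0.0005,-0.002,0,0,0]
    - [-0.002,-0.0005,-0.002,0,0,0]
    - [-0.002,-0.0005,-0.002,0,0,0]
  claw: 0

```text
t: 24.67
position: [0.4986, 0.229, 0.0987]
eef_rot: [2.353, 2.08, 0.007]
force: [0.9, -0.9, 0.1]
finger_gap: 0.0443
```

Request:
apply_moves:
  moves:
    - [0,0,0,0,0,0]
    - [0,0,0,0,0,0]
    - [0,0,0,0,0,0]
    - [0,0,0,0,0,0]
    - [0,0,0,0,0,0]
    - [0,0,0,0,0,0]

```text
t: 25.17
position: [0.4992, 0.2289, 0.0988]
eef_rot: [2.352, 2.079, 0.008]
force: [2.3, -0.0, -1.9]
finger_gap: 0.0297
```

Run:
```python
from h import *
need((.4985,.229,.0986),-7.16)
_,x,y=tray_frame((0,0),YAW)
t0=1.58;dl=.003
def g(t): return np.array([-.068*np.cos(t)+(.025+dl)*np.sin(t), .068*np.sin(t)+(.025+dl)*np.cos(t)])
for t in np.r_[np.linspace(t0,0,17)[1:],-.05]:
    dd=g(t)-g(t0);print(round(t,2),(y*dd[0]).round(4),dd[1].round(4))
```

```text
t 25.17 at [0.4992 0.2289 0.0988] gap 0.0297 shift [-0.0007  0.0001 -0.0002] turn [-0.1  0.3 -0.1] q [-0.72  0.65  0.39  1.87 -0.38  0.68 -0.23]
1.48 [-0.0008 -0.0068] 0.0025
1.38 [-0.0017 -0.0137] 0.0043
1.28 [-0.0026 -0.0209] 0.0054
1.18 [-0.0035 -0.0281] 0.0058
1.09 [-0.0044 -0.0352] 0.0055
0.99 [-0.0053 -0.0424] 0.0044
0.89 [-0.0062 -0.0494] 0.0027
0.79 [-0.0071 -0.0562] 0.0003
0.69 [-0.0079 -0.0627] -0.0028
0.59 [-0.0086 -0.0689] -0.0065
0.49 [-0.0094 -0.0746] -0.0109
0.4 [-0.01 -0.08] -0.0157
0.3 [-0.0107 -0.0848] -0.0211
0.2 [-0.0112 -0.0891] -0.0269
0.1 [-0.0117 -0.0928] -0.0332
0.0 [-0.012  -0.0959] -0.0397
-0.05 [-0.0122 -0.0972] -0.0432
```

Request:
apply_moves:
  moves:
    - [-0.0008,-0.0068,0.0025,0,0,0]
    - [-0.0017,-0.0137,0.0043,0,0,0]
    - [-0.0026,-0.0209,0.0054,0,0,0]
    - [-0.0035,-0.0281,0.0058,0,0,0]
    - [-0.0044,-0.0352,0.0055,0,0,0]
    - [-0.0053,-0.0424,0.0044,0,0,0]
    - [-0.0062,-0.0494,0.0027,0,0,0]
    - [-0.0071,-0.0562,0.0003,0,0,0]

```text
t: 25.83
position: [0.4933, 0.1737, 0.1003]
eef_rot: [2.352, 2.08, 0.016]
force: [2.4, 5.7, -0.0]
finger_gap: 0.0294
```

Run:
```python
from h import *
need((*tw(-65,65.5),.058),-7.16)
print(r.observe()['force'])
```

```text
t 25.83 at [0.4933 0.1737 0.1003] gap 0.0294 shift [-0.0043 -0.0437 -0.0423] turn [-0.3  0.5 -0.1] q [-0.63  0.62  0.38  1.95 -0.38  0.63 -0.13]
[ 2.41991596  5.7160932  -0.01995722]
```

Request:
apply_moves:
  moves:
    - [-0.0012,-0.0075,-0.0043,0,0,0]
    - [-0.002,-0.014,-0.008,0,0,0]
    - [-0.0025,-0.02,-0.0124,0,0,0]
    - [-0.003,-0.0255,-0.0172,0,0,0]
    - [-0.0035,-0.03,-0.0226,0,0,0]
    - [-0.004,-0.0345,-0.0284,0,0,0]
    - [-0.0042,-0.0385,-0.0347,0,0,0]
    - [-0.0043,-0.0415,-0.0405,0,0,0]

```text
t: 26.5
position: [0.4886, 0.1307, 0.0596]
eef_rot: [2.353, 2.078, 0.014]
force: [1.1, 1.8, 5.0]
finger_gap: 0.0299
```

Run:
```python
from h import *
need((*tw(-65,65.5),.058),-7.16)
print(r.observe()['force'])
d=grab('wrist','w14.png');w=cloud(d);o,x,y=tray_frame((.5002,.0268),YAW)
t=np.stack([(w[...,:2]-o)@x,(w[...,:2]-o)@y],-1)
L=(t[...,0]>-.1)&(t[...,0]<.02)&(t[...,1]>.07)&(t[...,1]<.125)&(w[...,2]<.06)&(w[...,2]>.03);L[260:]=0
A=np.c_[t[L],np.ones(L.sum())];print('lid',np.linalg.lstsq(A,w[L][:,2],rcond=None)[0],L.sum())
```

```text
t 26.5 at [0.4886 0.1307 0.0596] gap 0.0299 shift [ 0.0003 -0.0007 -0.0016] turn [-0.2  0.5 -0.1] q [-0.51  0.66  0.32  2.02 -0.41  0.51 -0.02]
[1.06430781 1.81866749 5.01581426]
lid [-0.00479107 -0.09746473  0.05469649] 22315
```

View pics/w14.png

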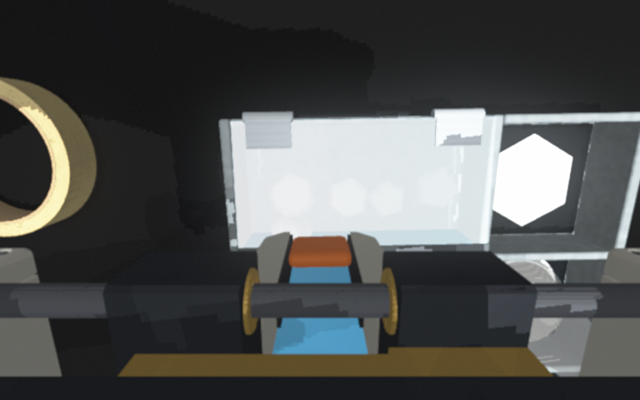

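Request:
apply_moves:
  moves:
    - [0,-0.0005,-0.002,0,0,0]
    - [0,-0.001,-0.004,0,0,0]
    - [0,-0.001,-0.004,0,0,0]

```text
t: 26.8
position: [0.4883, 0.1283, 0.0545]
eef_rot: [2.354, 2.077, 0.011]
force: [1.6, 1.7, 2.5]
finger_gap: 0.0295
```

Request:
apply_moves:
  moves:
    - [0,-0.0005,-0.001,0,0,0]
    - [0,-0.001,-0.002,0,0,0]
    - [0,-0.001,-0.002,0,0,0]

```text
t: 27.05
position: [0.4883, 0.1281, 0.0539]
eef_rot: [2.355, 2.078, 0.013]
force: [-0.9, 2.7, 14.4]
finger_gap: 0.0294
```

Run:
```python
from h import *
need((*tw(-65,65.5),.058),-7.16)
print(r.observe()['force'])
d=grab('wrist');w=cloud(d);o,x,y=tray_frame((.5002,.0268),YAW)
t=np.stack([(w[...,:2]-o)@x,(w[...,:2]-o)@y],-1)
L=(t[...,0]>-.07)&(t[...,0]<0)&(t[...,1]>.07)&(t[...,1]<.115)&(w[...,2]<.06)&(w[...,2]>.03);L[260:]=0
A=np.c_[t[L],np.ones(L.sum())];print('lid',np.linalg.lstsq(A,w[L][:,2],rcond=None)[0],L.sum())
```

```text
t 27.05 at [0.4883 0.1281 0.0539] gap 0.0294 shift [0.0006 0.0019 0.0041] turn [-0.3  0.4 -0. ] q [-0.5   0.67  0.31  2.03 -0.42  0.49 -0.01]
[-0.89238673  2.71230563 14.38019444]
lid [-0.02583505 -0.06479259  0.04761978] 11099
```

Request:
apply_moves:
  moves:
    - [0,0,0.001,0,0,0]
    - [0,0,0.002,0,0,0]
    - [0,0,0.002,0,0,0]
    - [0,0,0.002,0,0,0]
    - [0,0,0.002,0,0,0]
    - [0,0,0.002,0,0,0]
    - [0,0,0.002,0,0,0]
    - [0,0,0.002,0,0,0]
  claw: 1

```text
t: 27.77
position: [0.4882, 0.128, 0.0557]
eef_rot: [2.354, 2.078, 0.012]
force: [-0.1, -0.6, -0.5]
finger_gap: 0.0787
```

Request:
apply_moves:
  moves:
    - [0,0,0.02,0,0,0]
    - [0,-0.01,0.06,0,0,0]
    - [0,-0.03,0.1,0,0,0]
    - [0,-0.06,0.14,0,0,0]
    - [0,-0.1,0.17,0,0,0]
    - [0,-0.14,0.2,0,0,0]
    - [0,-0.17,0.22,0,0,0]
    - [0,-0.17,0.22,0,0,0]

```text
t: 28.43
position: [0.4886, -0.0473, 0.2791]
eef_rot: [2.356, 2.068, 0.016]
force: [0.5, -0.9, 0.6]
finger_gap: 0.0928
```

Run:
```python
from h import *
need((.5,-.1,.3),-7.16)
d=grab('wrist','w15.png');w=cloud(d);o,x,y=tray_frame((.5002,.0268),YAW)
t=np.stack([(w[...,:2]-o)@x,(w[...,:2]-o)@y],-1)
L=(t[...,0]>-.1)&(t[...,0]<.02)&(t[...,1]>.064)&(t[...,1]<.125)&(w[...,2]<.06)&(w[...,2]>.03);L[260:]=0
A=np.c_[t[L],np.ones(L.sum())];print('lid',np.linalg.lstsq(A,w[L][:,2],rcond=None)[0],L.sum())
hsv=cv2.cvtColor(d['frame'],cv2.COLOR_RGB2HSV)
m=(w[...,2]>.062)&(hsv[...,0]<25)&(hsv[...,1]>130)&(t[...,1]>.05)&(t[...,1]<.1)&(w[...,2]<.12);m[260:]=0
print(m.sum(),np.nanmax(w[m],0),np.nanmedian(t[m],0))
for yy in (.068,.08,.09,.1,.11,.12,.13):
    k=L&(abs(t[...,1]-yy)<.003);print(yy,np.nanmedian(w[k][:,2]).round(4))
```

```text
t 28.43 at [ 0.4886 -0.0473  0.2791] gap 0.0928 shift [ 0.0114 -0.0527  0.0209] turn [-0.1  0.7  0.3] q [-0.32  0.34  0.52  1.81 -0.2   1.03  0.14]
lid [-0.01484332 -0.17317107  0.05519765] 2013
143 [0.50202324 0.13609423 0.07350135] [-0.06525751  0.06481994]
0.068 0.0424
0.08 0.0421
0.09 nan
0.1 nan
0.11 nan
0.12 nan
0.13 nan
  return np.nanmean(a, axis, out=out, keepdims=keepdims)
```

View pics/w15.png

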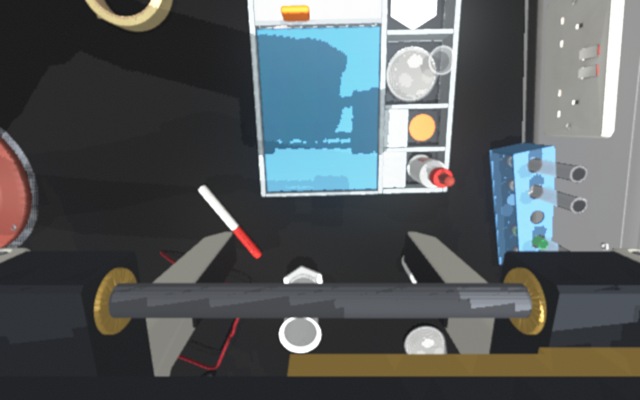

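Request:
apply_moves:
  moves:
    - [0,-0.04,0.015,0,0,0]
    - [0,-0.08,0.03,0,0,0]
    - [0,-0.12,0.05,0,0,0]
    - [0,-0.16,0.07,0,0,0]
    - [0,-0.2,0.09,0,0,0]
    - [0,-0.24,0.1,0,0,0]
    - [0,-0.28,0.1,0,0,0]
    - [0,-0.3,0.1,0,0,0]

```text
t: 29.15
position: [0.4895, -0.3525, 0.3815]
eef_rot: [2.357, 2.059, 0.019]
force: [1.3, -0.6, 0.5]
finger_gap: 0.0932
```

Run:
```python
from h import *
need((.5,-.1,.3),-7.16)
d=grab('wrist','w16.png');np.savez('w16.npz',**d)
```

```text
t 29.15 at [ 0.4895 -0.3525  0.3815] gap 0.0932 shift [ 0.0105  0.2525 -0.0815] turn [0.1 1.  0.6] q [ 0.25  0.48  0.58  1.32 -0.27  1.4   0.69]
```

View pics/w16.png

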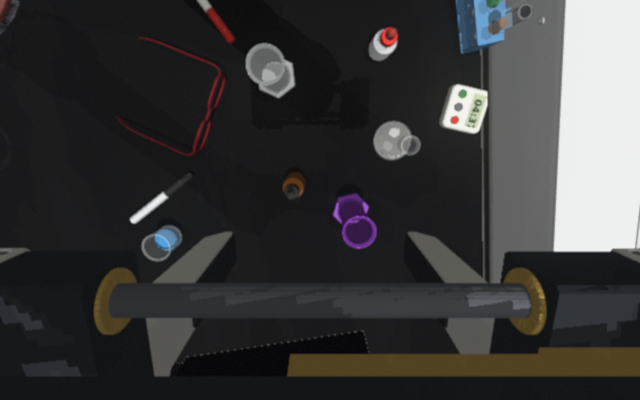

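Run:
```python
from h import *
d=dict(np.load('w16.npz'));w=cloud(d)
def circ(box,zlo,zhi,z,n):
    u0,u1,v0,v1=box;m=(w[...,2]>zlo)&(w[...,2]<zhi);k=np.zeros_like(m);k[v0:v1,u0:u1]=1;m&=k
    cn=cv2.findContours(m.astype(np.uint8),0,2)[0];cn=max(cn,key=cv2.contourArea)
    Q=np.array([ray(d,u,v,z)[:2] for u,v in cn[:,0,:]],np.float32);c,rr=cv2.minEnclosingCircle(Q);print(n,np.round(c,4),'r',round(rr,4),m.sum(),np.nanmedian(w[m],0).round(4))
circ((235,310,30,110),.108,.122,.115,'cyl rim')
circ((235,310,30,110),.003,.014,.006,'cyl foot')
circ((275,312,165,205),.03,.058,.05,'amber body')
circ((275,312,165,205),.085,.11,.1,'amber top')
circ((275,312,165,205),.015,.03,.02,'amber low')
hsv=cv2.cvtColor(d['frame'],cv2.COLOR_RGB2HSV);m=(hsv[...,0]>3)&(hsv[...,0]<22)&(hsv[...,1]>110);m[:165]=0;m[205:]=0;m[:,:275]=0;m[:,312:]=0
print(m.sum(),np.nanpercentile(w[m],[2,50,98],axis=0).round(3))
```

```text
cyl rim [ 0.4451 -0.2108] r 0.0237 484 [ 0.4427 -0.2058  0.1146]
cyl foot [ 0.4453 -0.2116] r 0.0313 549 [ 0.4491 -0.2149  0.0083]
amber body [ 0.4497 -0.377 ] r 0.0178 195 [ 0.4559 -0.3702  0.0526]
amber top [ 0.4488 -0.3781] r 0.0071 69 [ 0.4491 -0.3783  0.0995]
amber low [ 0.4516 -0.3749] r 0.0158 35 [ 0.4566 -0.3651  0.0208]
319 [[ 0.433 -0.401  0.001]
 [ 0.456 -0.37   0.052]
 [ 0.465 -0.363  0.072]]
```

Run:
```python
from h import *
d=dict(np.load('w2.npz'));w=cloud(d)
for v in (20,60,100):
    print(v,[(u,w[v,u].round(3).tolist()) for u in range(420,520,12)])
need((.445,-.211,.2),-7.16)
```

```text
20 [(420, [0.736, 0.133, -0.0]), (432, [0.753, 0.127, 0.002]), (444, [0.766, 0.121, 0.01]), (456, [0.761, 0.109, 0.059]), (468, [0.761, 0.101, 0.09]), (480, [0.761, 0.093, 0.117]), (492, [0.768, 0.088, 0.128]), (504, [0.767, 0.082, 0.154]), (516, [0.768, 0.076, 0.171])]
60 [(420, [0.723, 0.079, 0.001]), (432, [0.741, 0.073, 0.0]), (444, [0.758, 0.068, 0.002]), (456, [0.767, 0.062, 0.021]), (468, [0.76, 0.056, 0.073]), (480, [0.758, 0.051, 0.106]), (492, [0.763, 0.046, 0.124]), (504, [0.77, 0.042, 0.136]), (516, [0.766, 0.039, 0.164])]
100 [(420, [0.71, 0.022, -0.001]), (432, [0.727, 0.016, 0.001]), (444, [0.746, 0.01, 0.0]), (456, [0.763, 0.004, 0.001]), (468, [0.761, 0.003, 0.047]), (480, [0.76, 0.002, 0.083]), (492, [0.761, 0.0, 0.112]), (504, [0.767, -0.003, 0.128]), (516, [0.77, -0.005, 0.145])]
t 29.2 at [ 0.4857 -0.3614  0.3802] gap 0.0931 shift [-0.0407  0.1504 -0.1802] turn [0.5 0.8 1.3] q [ 0.26  0.48  0.59  1.32 -0.27  1.4   0.69]
```

Request:
apply_moves:
  moves:
    - [-0.005,0.02,-0.02,0,0,0.5]
    - [-0.013,0.05,-0.05,0.2,0.4,1]
    - [-0.02,0.08,-0.09,0.5,0.8,1.3]
    - [-0.03,0.11,-0.13,0.5,0.8,1.3]
    - [-0.0407,0.14,-0.17,0.5,0.8,1.3]
    - [-0.0407,0.1504,-0.18,0.5,0.8,1.3]
    - [-0.0407,0.1504,-0.18,0.5,0.8,1.3]
    - [-0.0407,0.1504,-0.18,0.5,0.8,1.3]

```text
t: 29.87
position: [0.4436, -0.2078, 0.1982]
eef_rot: [-2.347, -2.079, 0.005]
force: [1.4, -0.9, -0.3]
finger_gap: 0.0932
```

Run:
```python
from h import *
need((.445,-.211,.067),-7.16)
d=grab('wrist','w17.png');w=cloud(d)
d=grab('scene');w=cloud(d);
cv2.imwrite('pics/s15.png',cv2.resize(d['frame'][150:310,250:450,::-1],None,fx=4,fy=3.7))
print([w[v,329].round(3).tolist() for v in (228,240,250,265)])
```

```text
t 29.87 at [ 0.4436 -0.2078  0.1982] gap 0.0932 shift [ 0.0014 -0.0032 -0.1312] turn [-0.2 -0.4 -0.2] q [ 0.03  0.45  0.53  1.92 -0.3   0.85  0.59]
[[0.462, -0.196, 0.097], [0.433, -0.228, 0.087], [0.433, -0.228, 0.056], [0.433, -0.23, 0.01]]
```

View pics/s15.png

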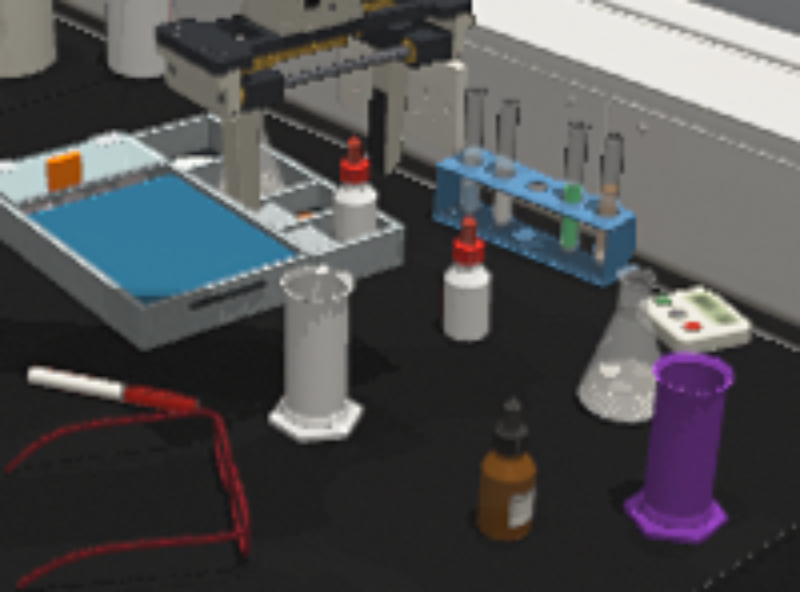

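View pics/w17.png

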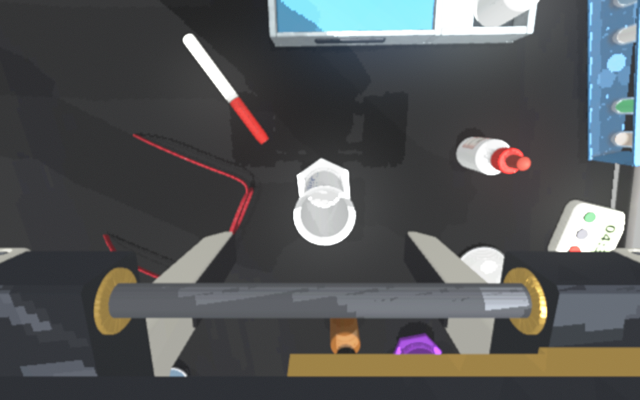

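Request:
apply_moves:
  moves:
    - [0.001,-0.003,-0.02,-0.2,-0.4,-0.2]
    - [0.0014,-0.0032,-0.05,-0.2,-0.4,-0.2]
    - [0.0014,-0.0032,-0.08,-0.2,-0.4,-0.2]
    - [0.0014,-0.0032,-0.11,-0.2,-0.4,-0.2]
    - [0.0014,-0.0032,-0.125,-0.2,-0.4,-0.2]
    - [0.0014,-0.0032,-0.131,-0.2,-0.4,-0.2]
    - [0.0014,-0.0032,-0.131,-0.2,-0.4,-0.2]
    - [0.0014,-0.0032,-0.131,-0.2,-0.4,-0.2]

```text
t: 30.63
position: [0.4488, -0.2168, 0.0712]
eef_rot: [2.35, 2.065, 0.005]
force: [0.4, 0.3, 0.3]
finger_gap: 0.0931
```

Request:
apply_moves:
  moves:
    - [-0.001,0.001,0,0,0,0]
    - [-0.001,0.001,0,0,0,0]
    - [-0.001,0.001,0,0,0,0]
    - [-0.001,0.001,0,0,0,0]
    - [-0.001,0.001,0,0,0,0]
    - [-0.001,0.001,0,0,0,0]
    - [-0.001,0.001,0,0,0,0]
    - [-0.001,0.001,0,0,0,0]
  claw: 0.3

```text
t: 31.3
position: [0.4477, -0.2158, 0.0712]
eef_rot: [2.35, 2.065, 0.004]
force: [0.4, -0.0, 0.0]
finger_gap: 0.0446
```

Run:
```python
from h import *
need((.445,-.211,.067),-7.16)
```

```text
t 31.3 at [ 0.4477 -0.2158  0.0712] gap 0.0446 shift [-0.0027  0.0048 -0.0042] turn [0.4 0.6 0.2] q [ 0.15  0.64  0.39  2.04 -0.46  0.53  0.74]
```

Request:
apply_moves:
  moves:
    - [0,0,0,0,0,0]
    - [0,0,0,0,0,0]
    - [-0.0015,0.0025,-0.002,0.2,0.3,0]
    - [-0.0027,0.0048,-0.004,0.4,0.6,0]
    - [-0.0027,0.0048,-0.004,0.4,0.6,0]
    - [-0.0027,0.0048,-0.004,0.4,0.6,0]
  claw: 0.6

```text
t: 31.8
position: [0.4449, -0.2107, 0.0669]
eef_rot: [2.359, 2.074, -0.001]
force: [-0.8, -0.6, -0.2]
finger_gap: 0.0558
```

Run:
```python
from h import *
need((.445,-.211,.067),-7.16)
d=grab('scene');w=cloud(d)
print([w[v,329].round(3).tolist() for v in (240,250,265)])
```

```text
t 31.8 at [ 0.4449 -0.2107  0.0669] gap 0.0558 shift [ 0.0001 -0.0003  0.0001] turn [ 0.  -0.   0.2] q [ 0.14  0.65  0.38  2.05 -0.46  0.53  0.73]
[[0.433, -0.228, 0.086], [0.432, -0.23, 0.057], [0.433, -0.229, 0.01]]
```

Request:
apply_moves:
  moves:
    - [0,0,0,0,0,0]
    - [0,0,0,0,0,0]
    - [0,0,0,0,0,0]
    - [0,0,0,0,0,0]
    - [0,0,0,0,0,0]
    - [0,0,0,0,0,0]
    - [0,0,0,0,0,0]
    - [0,0,0,0,0,0]
  claw: 0

```text
t: 32.52
position: [0.445, -0.2109, 0.0671]
eef_rot: [2.359, 2.073, -0.001]
force: [-0.1, -0.7, 1.1]
finger_gap: 0.0441
```

Request:
apply_moves:
  moves:
    - [0,0,0.01,0,0,0]
    - [0,0,0.03,0,0,0]
    - [0,0,0.055,0,0,0]
    - [0,0,0.08,0,0,0]
    - [0,0,0.105,0,0,0]
    - [0,0,0.13,0,0,0]
    - [0,0,0.15,0,0,0]
    - [0,0,0.15,0,0,0]

```text
t: 33.18
position: [0.4467, -0.2124, 0.2214]
eef_rot: [2.354, 2.068, 0.005]
force: [0.0, -0.2, -0.6]
finger_gap: 0.0438
```

Run:
```python
from h import *
print(tw(75,93),tw(72.7,96.2),tw(76,93))
need((*tw(75,93),.22),-7.16)
d=grab('scene')
cv2.imwrite('pics/s16.png',cv2.resize(d['frame'][110:290,230:430,::-1],None,fx=3.5,fy=3.3))
```

```text
[0.63131174 0.13983964] [0.62942853 0.14330136] [0.63230394 0.139715  ]
t 33.18 at [ 0.4467 -0.2124  0.2214] gap 0.0438 shift [ 0.1846  0.3522 -0.0014] turn [0.2 0.5 0.2] q [ 0.01  0.42  0.56  1.89 -0.28  0.9   0.58]
```

View pics/s16.png

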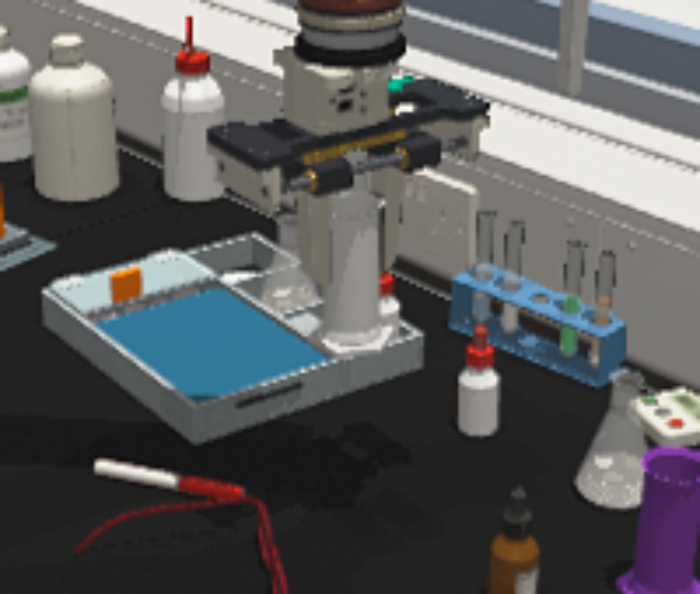

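Request:
apply_moves:
  moves:
    - [0.018,0.035,0,0,0,0]
    - [0.036,0.07,0,0,0,0]
    - [0.054,0.105,0,0,0,0]
    - [0.072,0.14,0,0.1,0.2,0.2]
    - [0.09,0.17,0,0.2,0.5,0.2]
    - [0.11,0.205,0,0.2,0.5,0.2]
    - [0.13,0.24,0,0.2,0.5,0.2]
    - [0.14,0.26,0,0.2,0.5,0.2]

```text
t: 33.9
position: [0.5865, 0.0547, 0.2173]
eef_rot: [-2.344, -2.081, 0.004]
force: [1.2, 0.8, 0.1]
finger_gap: 0.0438
```

Run:
```python
from h import *
d=grab('wrist','w18.png');w=cloud(d);np.savez('w18.npz',**d)
need((*tw(75,93),.22),-7.16)
hsv=cv2.cvtColor(d['frame'],cv2.COLOR_RGB2HSV)
m=(hsv[...,1]<40)&(hsv[...,2]>170)&(w[...,2]<.012)&(w[...,0]>.58)&(w[...,0]<.68)&(w[...,1]>.09)&(w[...,1]<.19)
n,l,st,c=cv2.connectedComponentsWithStats(m.astype(np.uint8));k=1+np.argmax(st[1:,4]);print(st[k],c[k])
Q=np.array([ray(d,u,v,.004)[:2] for v,u in np.argwhere(l==k)],np.float32);print(cv2.minEnclosingCircle(Q),Q.mean(0),cv2.minAreaRect(Q))
```

```text
t 33.95 at [0.5877 0.059  0.2167] gap 0.0439 shift [0.0436 0.0808 0.0033] turn [-0.4 -0.3 -0.7] q [-0.45  0.58  0.51  1.63 -0.33  1.03  0.06]
[ 327   68   50   58 2183] [351.29271645  96.57489693]
((0.6298636794090271, 0.14300620555877686), 0.030754653736948967) [0.62997824 0.14347924] ((0.6301589012145996, 0.14306297898292542), (0.05937400832772255, 0.05350928381085396), 83.51628112792969)
```

View pics/w18.png

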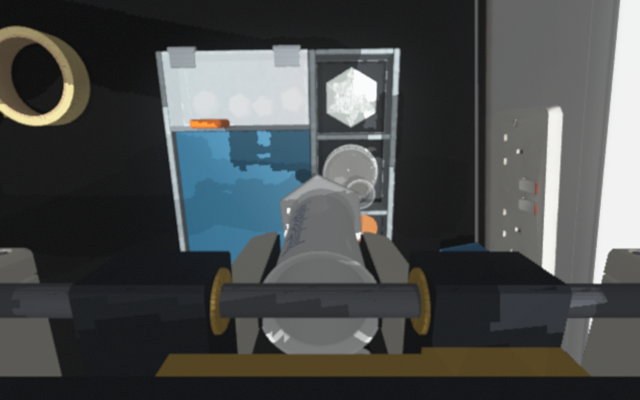

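Run:
```python
from h import *
d=dict(np.load('w18.npz'));w=cloud(d);o,x,y=tray_frame((.5002,.0268),YAW)
t=np.stack([(w[...,:2]-o)@x,(w[...,:2]-o)@y],-1)*1000
print('row 95'); print([(u,t[95,u].round().tolist(),round(w[95,u,2]*1000)) for u in list(range(306,326,2))+list(range(376,404,2))])
print('col 350'); print([(v,t[v,350].round().tolist(),round(w[v,350,2]*1000)) for v in list(range(44,68,2))+list(range(124,144,2))])
```

```text
row 95
[(306, [26.0, 95.0], 42), (308, [26.0, 98.0], 3), (310, [29.0, 96.0], 38), (312, [31.0, 96.0], 37), (314, [33.0, 96.0], 35), (316, [35.0, 98.0], 5), (318, [37.0, 98.0], 6), (320, [39.0, 98.0], 7), (322, [41.0, 98.0], 6), (324, [43.0, 98.0], 4), (376, [100.0, 98.0], 7), (378, [102.0, 98.0], 6), (380, [104.0, 98.0], 5), (382, [106.0, 98.0], 6), (384, [108.0, 98.0], 6), (386, [110.0, 98.0], 8), (388, [110.0, 97.0], 18), (390, [110.0, 97.0], 29), (392, [111.0, 96.0], 36), (394, [113.0, 96.0], 37), (396, [115.0, 96.0], 37), (398, [125.0, 99.0], 1), (400, [127.0, 99.0], 0), (402, [129.0, 99.0], 0)]
col 350
[(44, [71.0, 150.0], 0), (46, [71.0, 148.0], 1), (48, [71.0, 146.0], 1), (50, [68.0, 137.0], 37), (52, [68.0, 135.0], 37), (54, [68.0, 134.0], 35), (56, [69.0, 134.0], 27), (58, [70.0, 134.0], 14), (60, [71.0, 133.0], 6), (62, [71.0, 132.0], 5), (64, [71.0, 129.0], 6), (66, [71.0, 128.0], 5), (124, [73.0, 67.0], 5), (126, [73.0, 65.0], 7), (128, [73.0, 63.0], 5), (130, [73.0, 61.0], 7), (132, [73.0, 59.0], 6), (134, [70.0, 58.0], 35), (136, [70.0, 56.0], 37), (138, [70.0, 54.0], 37), (140, [73.0, 50.0], 6), (142, [73.0, 48.0], 5)]
```

Request:
apply_moves:
  moves:
    - [0.012,0.025,0,-0.1,-0.1,-0.3]
    - [0.024,0.05,0,-0.3,-0.2,-0.6]
    - [0.036,0.075,0,-0.4,-0.3,-0.7]
    - [0.042,0.084,0,-0.4,-0.3,-0.7]
    - [0.042,0.084,0,-0.4,-0.3,-0.7]
    - [0.042,0.084,0,-0.4,-0.3,-0.7]

```text
t: 34.45
position: [0.6288, 0.1412, 0.2156]
eef_rot: [2.357, 2.077, -0.006]
force: [0.8, -0.7, -0.5]
finger_gap: 0.044
```

Run:
```python
from h import *
need((.6298,.1432,.0725),-7.16)
```

```text
t 34.45 at [0.6288 0.1412 0.2156] gap 0.044 shift [ 0.001   0.002  -0.1431] turn [ 0.2 -0.2  0.1] q [-0.54  0.66  0.51  1.47 -0.34  1.1  -0.09]
```

Request:
apply_moves:
  moves:
    - [0.001,0.002,-0.02,0.2,-0.2,0]
    - [0.001,0.002,-0.045,0.2,-0.2,0]
    - [0.001,0.002,-0.07,0.2,-0.2,0]
    - [0.001,0.002,-0.085,0.2,-0.2,0]
    - [0.001,0.002,-0.09,0.2,-0.2,0]
    - [0.001,0.002,-0.09,0.2,-0.2,0]
    - [0.001,0.002,-0.09,0.2,-0.2,0]

```text
t: 35.03
position: [0.6302, 0.1413, 0.1267]
eef_rot: [2.359, 2.073, 0.002]
force: [-0.1, 1.0, -1.0]
finger_gap: 0.0434
```

Run:
```python
from h import *
need((.6298,.1432,.0725),-7.16)
d=grab('scene')
cv2.imwrite('pics/s17.png',cv2.resize(d['frame'][110:250,230:400,::-1],None,fx=4.2,fy=4.2))
```

```text
t 35.03 at [0.6302 0.1413 0.1267] gap 0.0434 shift [-0.0004  0.0019 -0.0542] turn [0.  0.1 0.2] q [-0.52  0.75  0.47  1.56 -0.4   0.92 -0.04]
```

View pics/s17.png

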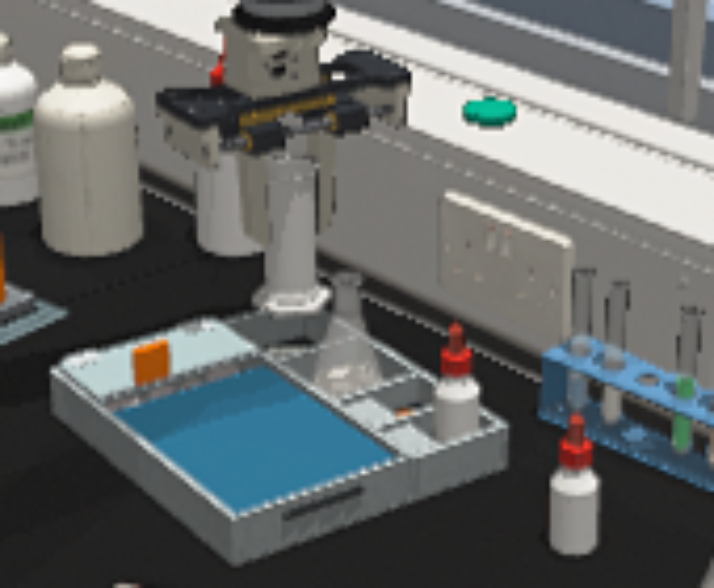

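Request:
apply_moves:
  moves:
    - [0,0.002,-0.008,0,0,0]
    - [0,0.002,-0.018,0,0,0]
    - [0,0.002,-0.03,0,0,0]
    - [0,0.002,-0.04,0,0,0]
    - [0,0.002,-0.046,0,0,0]
    - [0,0.002,-0.05,0,0,0]
    - [0,0.002,-0.05,0,0,0]
    - [0,0.002,-0.05,0,0,0]

```text
t: 35.75
position: [0.6308, 0.1437, 0.077]
eef_rot: [2.358, 2.073, 0.003]
force: [-0.1, 0.3, -0.3]
finger_gap: 0.0438
```

Run:
```python
from h import *
need((.6298,.1432,.0725),-7.16)
print(r.observe()['force'])
```

```text
t 35.75 at [0.6308 0.1437 0.077 ] gap 0.0438 shift [-0.001  -0.0005 -0.0045] turn [-0.   0.2  0.2] q [-0.51  0.81  0.44  1.6  -0.43  0.82 -0.02]
[-0.05844213  0.33442998 -0.30396536]
```

Request:
apply_moves:
  moves:
    - [-0.001,0,-0.002,0,0.2,0]
    - [-0.001,0,-0.004,0,0.2,0]
    - [-0.001,0,-0.005,0,0.2,0]
    - [-0.001,0,-0.005,0,0.2,0]

```text
t: 36.08
position: [0.6296, 0.1438, 0.0719]
eef_rot: [-2.359, -2.074, 0.001]
force: [-1.2, 0.0, -1.4]
finger_gap: 0.0435
```

Request:
apply_moves:
  moves:
    - [0,0,0,0,0,0]
    - [0,0,0,0,0,0]
    - [0,0,0,0,0,0]
    - [0,0,0,0,0,0]
    - [0,0,0,0,0,0]
    - [0,0,0,0,0,0]
    - [0,0,0,0,0,0]
    - [0,0,0,0,0,0]
  claw: 0.85

```text
t: 36.75
position: [0.6297, 0.1438, 0.0719]
eef_rot: [-2.359, -2.074, 0.001]
force: [0.2, -0.2, 0.4]
finger_gap: 0.0791
```

Run:
```python
from h import *
need((.6298,.1432,.0725),-7.16)
d=grab('scene')
cv2.imwrite('pics/s18.png',cv2.resize(d['frame'][110:250,230:400,::-1],None,fx=4.2,fy=4.2))
```

```text
t 36.75 at [0.6297 0.1438 0.0719] gap 0.0791 shift [ 0.0001 -0.0006  0.0006] turn [-0.  -0.   0.2] q [-0.5   0.82  0.44  1.6  -0.44  0.82 -0.02]
```

View pics/s18.png

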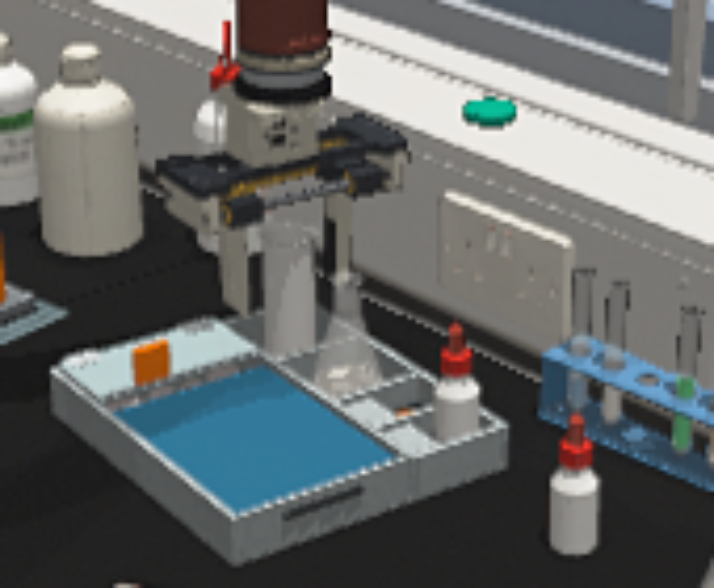

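Request:
apply_moves:
  moves:
    - [0,0,0.02,0,0,0]
    - [0,0,0.055,0,0,0]
    - [0,0,0.095,0,0,0]
    - [0,0,0.135,0,0,0]
    - [-0.01,-0.02,0.17,0,0,3]
    - [-0.025,-0.05,0.19,0,0,8]
    - [-0.04,-0.085,0.19,0,0,13]
    - [-0.055,-0.12,0.19,0,0,19]

```text
t: 37.47
position: [0.5749, 0.0228, 0.2639]
eef_rot: [1.975, 2.439, 0.004]
force: [0.3, -0.8, -0.6]
finger_gap: 0.0788
```

Run:
```python
from h import *
need((.45,-.40,.30),12)
d=grab('wrist','w19.png');w=cloud(d)
m=(w[...,2]>.105)&(w[...,2]<.125)&(w[...,1]>.1)&(w[...,1]<.2);m[260:]=0
cn=cv2.findContours(m.astype(np.uint8),0,2)[0]
if cn:
    cn=max(cn,key=cv2.contourArea);Q=np.array([ray(d,u,v,.119)[:2] for u,v in cn[:,0,:]],np.float32);print('cyl rim',cv2.minEnclosingCircle(Q),np.nanmedian(w[m],0))
d=dict(np.load('w16.npz'));w=cloud(d);hsv=cv2.cvtColor(d['frame'],cv2.COLOR_RGB2HSV)
m=(hsv[...,0]>125)&(hsv[...,0]<155)&(hsv[...,1]>120)&(w[...,2]>.108);Q=w[m][:,:2].astype(np.float32);print('purple',cv2.minEnclosingCircle(Q))
```

```text
t 37.47 at [0.5749 0.0228 0.2639] gap 0.0788 shift [-0.1249 -0.4228  0.0361] turn [ 0.   0.2 -0. ] q [-0.37  0.49  0.46  1.61 -0.24  1.09  0.36]
cyl rim ((0.6299968957901001, 0.14384245872497559), 0.02371196821331978) [0.76962059 0.15131017 0.11705361]
purple ((0.5363470315933228, -0.4414569139480591), 0.023759884759783745)
```

View pics/w19.png

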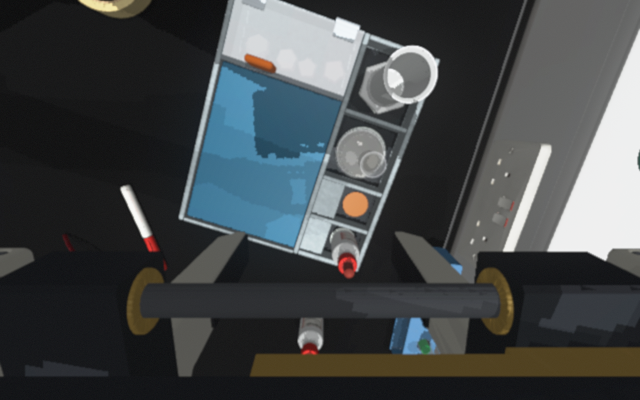

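Request:
apply_moves:
  moves:
    - [-0.01,-0.035,0,0,0,0]
    - [-0.022,-0.075,0,0,0,0]
    - [-0.034,-0.115,0,0,0,0]
    - [-0.046,-0.155,0,0,0,0]
    - [-0.058,-0.195,0,0,0,0]
    - [-0.07,-0.235,0,0,0,0]
    - [-0.082,-0.275,0,0,0,0]
    - [-0.094,-0.31,0,0,0,0]
  claw: 1

```text
t: 38.18
position: [0.4772, -0.2968, 0.2641]
eef_rot: [1.987, 2.428, -0.01]
force: [0.9, -0.5, -1.5]
finger_gap: 0.0933
```

Run:
```python
from h import *
need((.4493,-.378,.2),12)
```

```text
t 38.18 at [ 0.4772 -0.2968  0.2641] gap 0.0933 shift [-0.0279 -0.0812 -0.0641] turn [ 0.4 -0.1  0.6] q [ 0.19  0.48  0.5   1.65 -0.24  1.08  0.96]
```

Request:
apply_moves:
  moves:
    - [-0.01,-0.03,-0.01,0.2,0,0.3]
    - [-0.02,-0.06,-0.03,0.4,-0.1,0.6]
    - [-0.028,-0.081,-0.05,0.4,-0.1,0.6]
    - [-0.028,-0.081,-0.064,0.4,-0.1,0.6]
    - [-0.028,-0.081,-0.064,0.4,-0.1,0.6]
    - [-0.028,-0.081,-0.064,0.4,-0.1,0.6]

```text
t: 38.68
position: [0.4492, -0.3771, 0.1995]
eef_rot: [-1.976, -2.441, -0.001]
force: [-0.9, 1.2, 0.3]
finger_gap: 0.0931
```

Run:
```python
from h import *
need((.4493,-.378,.04),12)
d=grab('wrist','w20.png');w=cloud(d);np.savez('w20.npz',**d)
near=(abs(w[...,0]-.449)<.05)&(abs(w[...,1]+.378)<.05)
for zl,zh,z in ((.09,.112,.1),(.03,.058,.05)):
    m=near&(w[...,2]>zl)&(w[...,2]<zh)
    cn=cv2.findContours(m.astype(np.uint8),0,2)[0];cn=max(cn,key=cv2.contourArea);Q=np.array([ray(d,u,v,z)[:2] for u,v in cn[:,0,:]],np.float32);print(m.sum(),cv2.minEnclosingCircle(Q),np.nanmedian(w[m],0).round(4))
```

```text
t 38.68 at [ 0.4492 -0.3771  0.1995] gap 0.0931 shift [ 1.000e-04 -9.000e-04 -1.595e-01] turn [-0.1 -0.  -0. ] q [ 0.38  0.58  0.46  1.66 -0.3   0.97  1.15]
166 ((0.4483652114868164, -0.37870776653289795), 0.006613797973841429) [ 0.448  -0.3786  0.0996]
466 ((0.4489079713821411, -0.3772973418235779), 0.017716899514198303) [ 0.4473 -0.3694  0.0528]
```

View pics/w20.png

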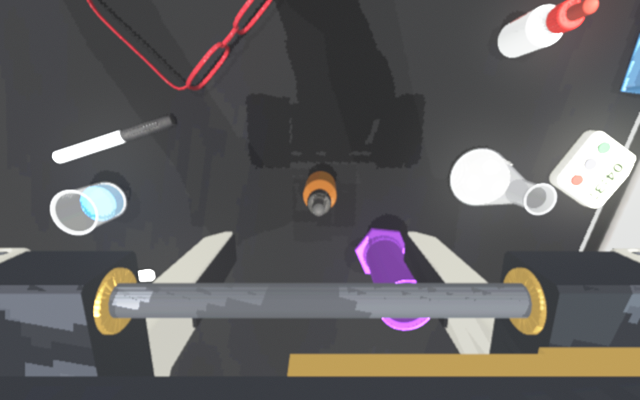

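Request:
apply_moves:
  moves:
    - [-0.0005,-0.001,-0.025,0,0,0]
    - [-0.0005,-0.001,-0.055,0,0,0]
    - [-0.0005,-0.001,-0.085,0,0,0]
    - [-0.0005,-0.001,-0.11,0,0,0]
    - [-0.0005,-0.001,-0.13,0,0,0]
    - [-0.0005,-0.001,-0.14,0,0,0]
    - [-0.0005,-0.001,-0.14,0,0,0]

```text
t: 39.32
position: [0.4501, -0.3765, 0.0594]
eef_rot: [-1.972, -2.444, -0.003]
force: [-0.7, -0.1, -0.8]
finger_gap: 0.0929
```

Run:
```python
from h import *
need((.4486,-.378,.04),12)
```

```text
t 39.32 at [ 0.4501 -0.3765  0.0594] gap 0.0929 shift [-0.0015 -0.0015 -0.0194] turn [-0.1  0.  -0.2] q [ 0.44  0.76  0.36  1.79 -0.4   0.67  1.24]
```

Request:
apply_moves:
  moves:
    - [-0.001,-0.001,-0.008,0,0,0]
    - [-0.0015,-0.0015,-0.015,0,0,0]
    - [-0.0015,-0.0015,-0.0195,0,0,0]
    - [-0.0015,-0.0015,-0.0195,0,0,0]
    - [-0.0015,-0.0015,-0.0195,0,0,0]

```text
t: 39.73
position: [0.4487, -0.3781, 0.0402]
eef_rot: [-1.972, -2.444, -0.003]
force: [-0.3, 0.1, 0.6]
finger_gap: 0.0932
```

Request:
apply_moves:
  moves:
    - [0,0,0,0,0,0]
    - [0,0,0,0,0,0]
    - [0,0,0,0,0,0]
    - [0,0,0,0,0,0]
    - [0,0,0,0,0,0]
    - [0,0,0,0,0,0]
    - [0,0,0,0,0,0]
    - [0,0,0,0,0,0]
  claw: 0

```text
t: 40.4
position: [0.4487, -0.3781, 0.0401]
eef_rot: [-1.972, -2.444, -0.003]
force: [0.6, 0.5, 0.9]
finger_gap: 0.0441
```

Request:
apply_moves:
  moves:
    - [0,0,0,0,0,0]
    - [0,0,0,0,0,0]
    - [0,0,0,0,0,0]
    - [0,0,0,0,0,0]
    - [0,0,0,0,0,0]
    - [0,0,0,0,0,0]

```text
t: 40.9
position: [0.4488, -0.3781, 0.0401]
eef_rot: [-1.972, -2.444, -0.003]
force: [0.5, 0.7, 0.1]
finger_gap: 0.0321
```

Run:
```python
from h import *
need((.4486,-.378,.04),12)
```

```text
t 40.9 at [ 0.4488 -0.3781  0.0401] gap 0.0321 shift [-0.0002  0.0001 -0.0001] turn [-0.1  0.  -0.2] q [ 0.45  0.78  0.35  1.8  -0.42  0.64  1.26]
```

Request:
apply_moves:
  moves:
    - [0,0,0.01,0,0,0]
    - [0,0,0.03,0,0,0]
    - [0,0,0.06,0,0,0]
    - [0,0,0.095,0,0,0]
    - [0,0,0.13,0,0,0]
    - [0,0,0.16,0,0,0]
    - [0,0,0.18,0,0,0]
    - [0,0,0.18,0,0,0]

```text
t: 41.57
position: [0.4503, -0.3805, 0.2259]
eef_rot: [1.967, 2.437, 0.002]
force: [-0.1, -0.7, -0.2]
finger_gap: 0.0316
```

Request:
apply_moves:
  moves:
    - [0.015,0.03,0,0,0,-2]
    - [0.03,0.065,0,0,0,-5]
    - [0.045,0.1,0,0,0,-8]
    - [0.06,0.135,0,0,0,-11]
    - [0.075,0.17,0,0,0,-14]
    - [0.09,0.205,0,0,0,-17]
    - [0.105,0.24,0,0,0,-19]
    - [0.12,0.26,0,0,0,-19]

```text
t: 42.23
position: [0.5704, -0.1144, 0.2244]
eef_rot: [2.342, 2.087, 0.001]
force: [-0.5, 0.4, -0.7]
finger_gap: 0.0318
```

Run:
```python
from h import *
d=grab('wrist','w21.png');w=cloud(d);np.savez('w21.npz',**d)
need((.6287,-.0051,.2),-7.16)
hsv=cv2.cvtColor(d['frame'],cv2.COLOR_RGB2HSV)
m=(hsv[...,0]>5)&(hsv[...,0]<20)&(hsv[...,1]>90)&(w[...,2]<.02)&(abs(w[...,0]-.629)<.03)&(abs(w[...,1]+.005)<.03);m[265:]=0
if m.sum():
    Q=np.array([ray(d,u,v,.012)[:2] for v,u in np.argwhere(m)],np.float32);print(m.sum(),cv2.minEnclosingCircle(Q),Q.mean(0))
```

```text
t 42.28 at [ 0.5742 -0.1096  0.224 ] gap 0.0316 shift [ 0.0545  0.1045 -0.024 ] turn [ 0.   0.4 -1.1] q [-0.2   0.56  0.56  1.65 -0.34  1.02  0.37]
325 ((0.62882000207901, -0.004859233740717173), 0.017252519726753235) [ 0.6228543  -0.00171475]
```

View pics/w21.png

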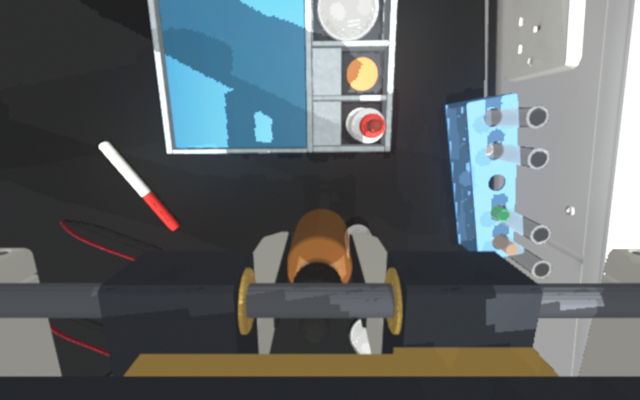

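Request:
apply_moves:
  moves:
    - [0.015,0.03,0,0,0.2,-0.5]
    - [0.03,0.06,-0.005,0,0.4,-1]
    - [0.045,0.09,-0.015,0,0.4,-1.1]
    - [0.0545,0.1045,-0.024,0,0.4,-1.1]
    - [0.0545,0.1045,-0.024,0,0.4,-1.1]
    - [0.0545,0.1045,-0.024,0,0.4,-1.1]
    - [0.0545,0.1045,-0.024,0,0.4,-1.1]

```text
t: 42.87
position: [0.6277, -0.0083, 0.1998]
eef_rot: [2.359, 2.072, -0.006]
force: [-1.1, -1.2, -0.4]
finger_gap: 0.0315
```

Run:
```python
from h import *
need((.6287,-.005,.09),-7.16)
```

```text
t 42.87 at [ 0.6277 -0.0083  0.1998] gap 0.0315 shift [ 0.001   0.0033 -0.1098] turn [ 0.2 -0.1  0.2] q [-0.34  0.66  0.56  1.54 -0.38  1.05  0.18]
```

Request:
apply_moves:
  moves:
    - [0.001,0.0033,-0.02,0.2,0,0.2]
    - [0.001,0.0033,-0.045,0.2,0,0.2]
    - [0.001,0.0033,-0.07,0.2,0,0.2]
    - [0.001,0.0033,-0.09,0.2,0,0.2]
    - [0.001,0.0033,-0.104,0.2,0,0.2]
    - [0.001,0.0033,-0.11,0.2,0,0.2]
    - [0.001,0.0033,-0.11,0.2,0,0.2]
    - [0.001,0.0033,-0.11,0.2,0,0.2]

```text
t: 43.53
position: [0.629, -0.0069, 0.0908]
eef_rot: [2.359, 2.074, -0.001]
force: [0.0, 1.0, -0.8]
finger_gap: 0.0319
```

Run:
```python
from h import *
need((.6287,-.005,.0525),-7.16)
d=grab('scene')
cv2.imwrite('pics/s19.png',cv2.resize(d['frame'][110:250,230:400,::-1],None,fx=4.2,fy=4.2))
```

```text
t 43.53 at [ 0.629  -0.0069  0.0908] gap 0.0319 shift [-0.0003  0.0019 -0.0383] turn [ 0.1 -0.   0.2] q [-0.3   0.78  0.49  1.64 -0.46  0.83  0.25]
```

View pics/s19.png

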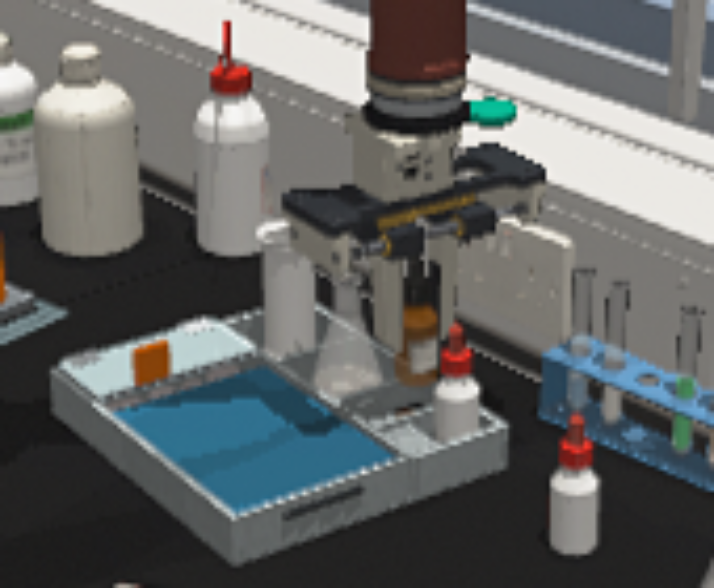

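Request:
apply_moves:
  moves:
    - [0,0.001,-0.008,0,0,0]
    - [0,0.002,-0.016,0,0,0]
    - [0,0.002,-0.024,0,0,0]
    - [0,0.002,-0.031,0,0,0]
    - [0,0.002,-0.035,0,0,0]
    - [0,0.002,-0.035,0,0,0]
    - [0,0.002,-0.035,0,0,0]

```text
t: 44.17
position: [0.6293, -0.0044, 0.0558]
eef_rot: [2.358, 2.075, -0.001]
force: [-0.0, -0.6, -0.5]
finger_gap: 0.0316
```

Run:
```python
from h import *
need((.6287,-.005,.0525),-7.16)
print(r.observe()['force'])
```

```text
t 44.17 at [ 0.6293 -0.0044  0.0558] gap 0.0316 shift [-0.0006 -0.0006 -0.0033] turn [0.  0.  0.1] q [-0.29  0.83  0.46  1.66 -0.49  0.77  0.27]
[-0.01917605 -0.57073722 -0.53028993]
```

Request:
apply_moves:
  moves:
    - [-0.0005,0,-0.002,0,0,0]
    - [-0.0005,0,-0.0035,0,0,0]
    - [-0.0005,0,-0.0035,0,0,0]

```text
t: 44.42
position: [0.6288, -0.0045, 0.0522]
eef_rot: [2.358, 2.075, -0.001]
force: [0.0, -0.0, 0.3]
finger_gap: 0.0321
```

Request:
apply_moves:
  moves:
    - [0,0,0,0,0,0]
    - [0,0,0,0,0,0]
    - [0,0,0,0,0,0]
    - [0,0,0,0,0,0]
    - [0,0,0,0,0,0]
    - [0,0,0,0,0,0]
    - [0,0,0,0,0,0]
    - [0,0,0,0,0,0]
  claw: 0.8

```text
t: 45.08
position: [0.6288, -0.0045, 0.0522]
eef_rot: [2.358, 2.075, -0.001]
force: [0.9, 0.6, 0.5]
finger_gap: 0.074
```

Request:
apply_moves:
  moves:
    - [0,0,0.015,0,0,0]
    - [0,0,0.04,0,0,0]
    - [0,0,0.07,0,0,0]
    - [0,0,0.11,0,0,0]
    - [0,0,0.15,0,0,0]
    - [-0.02,-0.03,0.19,0,0,0]
    - [-0.04,-0.06,0.23,0,0,0]
    - [-0.06,-0.09,0.27,0,0,0]

```text
t: 45.75
position: [0.5816, -0.0747, 0.2968]
eef_rot: [2.356, 2.076, -0.001]
force: [0.4, -0.6, -0.2]
finger_gap: 0.0742
```

Request:
apply_moves:
  moves:
    - [-0.01,-0.02,0.01,0,0,0]
    - [-0.02,-0.04,0.02,0,0,0]
    - [-0.02,-0.05,0.02,0,0,0]
    - [-0.02,-0.05,0.02,0,0,0]
    - [-0.02,-0.05,0.02,0,0,0]

```text
t: 46.17
position: [0.5618, -0.1237, 0.3157]
eef_rot: [-2.356, -2.077, 0.001]
force: [-0.4, 1.4, 0.5]
finger_gap: 0.0743
```

Run:
```python
from h import *
need((.6287,-.005,.0525),-7.16)
d=grab('wrist','w22.png');np.savez('w22.npz',**d);w=cloud(d)
def top(cx,cy,rad,zl,zh,n):
    m=(np.hypot(w[...,0]-cx,w[...,1]-cy)<rad)&(w[...,2]>zl)&(w[...,2]<zh);m[265:]=0
    if not m.any(): print(n,'none');return
    z=np.nanmedian(w[m][:,2]);cn=max(cv2.findContours(m.astype(np.uint8),0,2)[0],key=len);Q=np.array([ray(d,u,v,z)[:2] for u,v in cn[:,0,:]],np.float32);print(n,cv2.minEnclosingCircle(Q),m.sum(),z)
top(.6298,.1432,.04,.105,.13,'cyl rim')
top(.6287,-.005,.025,.1,.125,'amber top')
top(.6287,-.005,.025,.05,.072,'amber shoulder')
top(.6218,-.054,.025,.1,.125,'white top')
d=grab('scene')
cv2.imwrite('pics/s20.png',cv2.resize(d['frame'][140:300,200:450,::-1],None,fx=3.2,fy=3.2))
```

```text
t 46.17 at [ 0.5618 -0.1237  0.3157] gap 0.0743 shift [ 0.0669  0.1187 -0.2632] turn [-0.  -0.   0.1] q [-0.21  0.48  0.62  1.52 -0.29  1.23  0.33]
cyl rim none
amber top ((0.626034140586853, -0.007749110460281372), 0.006386526394635439) 113 0.11159519067282175
amber shoulder ((0.6265920400619507, -0.007382985670119524), 0.016976919025182724) 324 0.06559493895779164
white top ((0.6222542524337769, -0.05638611316680908), 0.005952099803835154) 97 0.11163075828982627
```

View pics/w22.png

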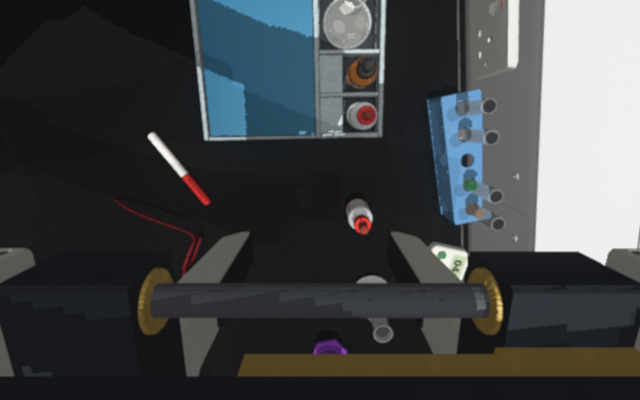

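View pics/s20.png

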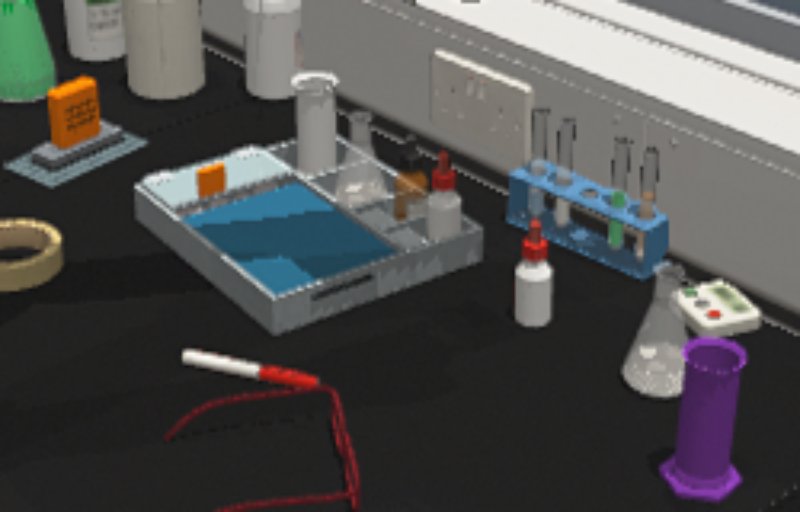

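Request:
apply_moves:
  moves:
    - [-0.01,0.035,0.01,0,0,0]
    - [-0.02,0.07,0.02,0,0,0]
    - [-0.03,0.105,0.03,0,0,0]
    - [-0.04,0.14,0.04,0,0,0]
    - [-0.05,0.175,0.05,0,0,0]
    - [-0.055,0.205,0.06,0,0,0]
    - [-0.055,0.23,0.06,0,0,0]
    - [-0.055,0.24,0.06,0,0,0]

```text
t: 46.93
position: [0.5064, 0.1249, 0.3743]
eef_rot: [-2.339, -2.09, 0.001]
force: [0.2, -0.2, -0.0]
finger_gap: 0.0742
```

Run:
```python
from scr import *
d=grab('wrist','w23.png');w=cloud(d)
try: meas(d)
except Exception as e: print(e)
m=(np.hypot(w[...,0]-.63,w[...,1]-.143)<.04)&(w[...,2]>.105)&(w[...,2]<.13);m[265:]=0
if m.any():
    cn=max(cv2.findContours(m.astype(np.uint8),0,2)[0],key=len);Q=np.array([ray(d,u,v,.119)[:2] for u,v in cn[:,0,:]],np.float32);print('cyl',cv2.minEnclosingCircle(Q),np.nanmedian(w[m][:,2]))
s=r.observe();print(s['t'],s['qvel'].round(3))
```

```text
grip top z nan n 0 ((0.0, 0.0), (0.0, 0.0), 0.0)
max() iterable argument is empty
cyl ((0.6296884417533875, 0.14429420232772827), 0.02400299347937107) 0.11788159210147672
46.9833 [ 0.053 -0.002  0.049  0.028  0.026 -0.004  0.054]
  return np.nanmean(a, axis, out=out, keepdims=keepdims)
```

View pics/w23.png

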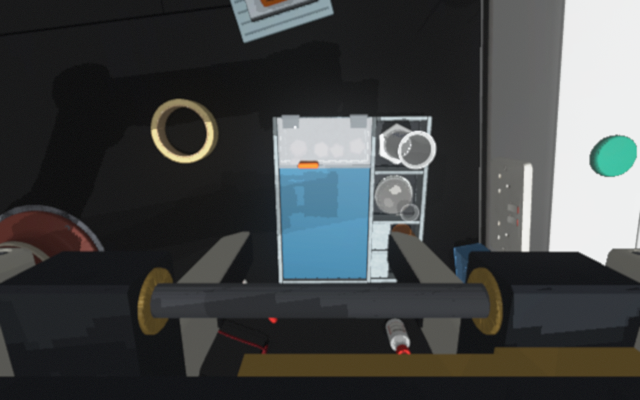

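Move a little left to check the scraper on its mat.

Request:
apply_moves:
  moves:
    - [0,0.04,0,0,0,0]
    - [0,0.08,0,0,0,0]
    - [0,0.11,0,0,0,0]
    - [0,0.11,0,0,0,0]
    - [0,0.11,0,0,0,0]
    - [0,0.11,0,0,0,0]

```text
t: 47.48
position: [0.5069, 0.2327, 0.3729]
eef_rot: [-2.343, -2.088, 0.007]
force: [-0.4, -0.3, 0.5]
finger_gap: 0.0743
```

Run:
```python
from scr import *
d=grab('wrist','w24.png');meas(d)
```

```text
grip top z 0.08460367269765418 n 749 ((0.49168911576271057, 0.31264203786849976), (0.054760076105594635, 0.1433963179588318), 15.824947357177734)
((0.47577348351478577, 0.3695118725299835), (0.054412487894296646, 0.021290065720677376), 9.201915740966797)
foot ((0.5369450449943542, 0.3937738537788391), (0.23496323823928833, 0.05361054092645645), 20.761276245117188)
mat ((0.4728914499282837, 0.37011483311653137), (0.14137963950634003, 0.0801776871085167), 9.762072563171387)
```

View pics/w24.png

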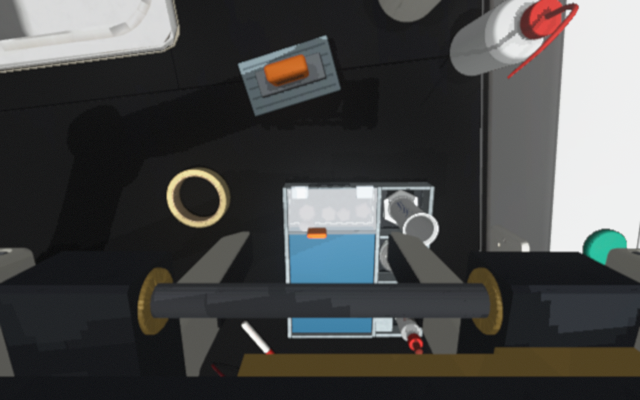

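The scraper is within 3 mm of the mat's centre, the lid is shut, the chips show in the trough and the rack is full. Handing in.

```bash
python3 -c "
from cell import r
print(r.job_done(), r.observe()['t'])"
```

```text
the job is handed in; nothing more can be done
the job is handed in; nothing more can be done
```

The whole task is done and handed in at about 48 s of the 210 s allowed; the hand-in gave no verdict. I opened the lid by its fin, swept all five chips into the trough in two strokes, stood the scraper back on its mat and shut the lid. I then put the white measuring cylinder and the brown bottle in their bays. The flask and white bottle already in the tray were left alone, as were the spares and the purple look-alike.

Last checks:
- **Scraper:** upright, within about 3 mm of the mat's centre.
- **Lid:** free edge at about z 41–42 mm, which is shut. Slope fits from views while the lid was being closed disagreed, reading up to 0.1 rad. A last fit over few points read 0.17, but the edge and fin positions both match a shut lid.
- **Chips:** all five lie in the trough. One stands on edge against the plate's wall, with its top about level with the plate; I estimate its centre at about z 18–24 mm, under the 29 mm limit.
- **Cylinder:** about 1 mm from its bay's centre, upright.
- **Brown bottle:** about 3–4 mm from its bay's centre, upright.
- **Spares:** the flask and white bottle stand upright on the bench in the last scene view.

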